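Seat the turning-blank carrier on its three-ball fixture

ROBOT

A 6-joint arm with a two-finger parallel gripper is mounted at the origin on the work surface. World frame = base frame: x ahead of the robot, y to its left, z up, the work surface at z = 0. Lengths are in m, angles in rad, forces in N, time in s.
With the tool pointing down it reaches from about 0.35 to 0.85 m from the base axis. Payload 8.1 kg.
Tool frame: the origin (TCP) lies midway between the tips of the shut fingers; the grasp point (between the pads) lies 19 mm behind it (robot.tcp_to_grasp is the distance from the TCP to the grasp point, in m); z points along the fingers, y is the direction in which the jaws open and shut (so a half turn about z gives the same grasp; the last joint's range is limited). The gripper opens to 93 mm and grips with 3 to 60 N. Pads are 15 mm wide; open, the fingers measure 128 mm over their backs; the gripper's body (75 mm by 188 mm) begins 65 mm behind the grasp point.
Start: joints at [-1.206, 0.13, 1.488, -0, 1.523, -0.085], TCP at [0.261, -0.54, 0.219] pointing down, gripper open.
Joint ranges: [-2.96, 2.96], [-0.89, 2.26], [0.02, 2.5], [-1.34, 4.48], [0, 2.73], [-2.66, 2.66]. Speed limits (rad/s): [2.39, 2.39, 2.79, 3.14, 3.14, 3.14].

INTERFACE

Orientations are given as a rotation vector (axis times angle).
In Python, from plant import robot gives the robot as it stands.
- The arm moves only by the tool send_rows, never from a script. Its argument "series" is a list of rows, each an object of numbers: "wx", "wy", "wz": the turn, a rotation vector about the world's x, y, z in rad; "dx", "dy", "dz": the shift along the world's x, y, z in cm; "fingers": the closure in counts, from 0 (fully open) to 255 (shut). In form: [{"wx": .., "wy": .., "wz": .., "dx": .., "dy": .., "dz": .., "fingers": ..}, ...]. A call has 1 to 20 rows; each row shifts and turns the pose as measured when the row begins; what a row does not reach is not made up. A row lasts 1/12 s, in which the tool goes at most 41.7 mm and 7.16 degrees, less where a joint would pass 70% of its speed; a pose out of reach is approached as far as the arm can. A call is refused whole if a number of a shift passes 4.17 or a number of a turn 0.125, either way. A call with a gripper value outside its range is refused whole. The fingers move at their own pace and stop on an object; "newtons" is the grip in N (left out, the last holds). Time passes only in rows, so rows that do not move let the fingers close. It gives the time, the measured TCP pose, the force and the opening at its end, in the units of the state.
- robot.read_state(): the state, without advancing time (a new reading comes with each control period).
- robot.read_camera(name): name is "scene" or "top" or "wrist"; returns the picture (420x560x3 uint8, red, green, blue); there is no depth.
- robot.camera_info(name): a dict with "intrinsics" (3x3 intrinsics, pixels), "extrinsics" (4x4, takes a point from world to camera coordinates); the wrist camera has in their place "tool_from_camera" (4x4, takes a point from camera to tool coordinates, whose origin is the TCP and whose axes are the flange's). Camera axes: x right, y up, looking along -z (the intrinsics and any distortion apply to the point x, -y, -z); pixel columns grow to the right and rows downward; lengths in m; the calibration is good to about 2 mm. The wrist camera is an equidistant fisheye: a pixel r from the principal point sees the ray r / f radians off the axis. A picture is of the moment at which its call begins: read the wrist's pose just before it. camera_info takes no time and is no camera call.
- robot.close_job(): hands the job in, once; it reports no verdict.
The state is a dict: "t": time; "q": joint angles; "dq": joint speeds; "joint_torque": joint torques, N m; "tool_pos": TCP position; "orientation": TCP orientation; "force": force on the tool from outside, world axes, zero at the start; "wrist_torque": the same for the moment, N m; "opening": finger opening in m.
Only numpy, scipy, OpenCV 4.12 (cv2) and the standard library are available. Lean on these libraries where they do the work, as an engineer would, in place of code of your own. Each camera call takes 0.05 s, during which the arm holds its last target.

TASK

Slide the brown carrier plate, with its glued-up blank, off the loading shelf and in between the two brass spring plungers until it is over the three steel balls, then press it down so that it snaps in and sits fully home, flat on all three balls. The glue on the round wooden blank is fresh, so touch only the plate, never the blank; do not force the plate, and leave the glue bottle, the discs and the screwdriver alone.

Things in the scene. Friction and masses are not known exactly. Their poses are not given: they have to be found in the camera images.
- fixture: Green steel base fixed to the bench, 355 x 236 x 18 mm (x from -254 to 101 mm). Origin on the bench below the middle of the seat; x axis = sliding-in direction (within 0.2 rad of world -y), z up. It carries the loading shelf, three balls and two spring plungers.
- seat (a point): Where the carrier's origin lies when fully home; axes as the fixture's. At fixture x = 0, y = 0, 34.8 mm above the bench.
- shelf (a point): Middle of the top of the steel loading shelf, a solid block 155 mm along fixture x (-250 to -95 mm) and 200 mm along y; top 40 mm above the bench. The carrier starts lying flat on it, up to 0.2 rad askew and 18 mm aside, 140 to 165 mm short of home.
- ball_a (a point): Top of the fixed steel ball (16 mm diameter) at fixture x = 25, y = 52 mm, 40 mm above the bench, level with the shelf. Riding on the ball tops, the carrier is 5.2 mm above home.
- ball_b (a point): Top of the like ball at fixture x = 25, y = -52 mm.
- rear_ball (a point): Top of the like ball at fixture x = -45, y = 0.
- nose_a (a point): Innermost point, at rest, of the brass spring plunger on the +y side (fixture x = 25, y = 75 mm, 48 mm above the bench). Round nose of 3.5 mm radius; springs back outwards along y, 4.8 N at first, 950 N/m. It stands in a green block (x 10 to 40, y 93 to 117 mm, top 56 mm above the bench).
- nose_b (a point): The like plunger nose on the -y side (y = -75 mm), in a like block.
- carrier: Loose brown plate 160 x 160 x 20 mm, 0.54 kg or so with its blank. Origin at the centre of its underside, x axis = leading direction (yellow dot at the leading edge), z up; home = origin and axes on seat's. Leading corners taper in plan (12.5 mm over 42 mm). Sides: ridges 5 and 11 mm up, bevelled above; flat top 147 mm wide. Sliding it in takes up to about 20 N; over 45 N would harm it.
- vees (a point): On the carrier's underside, x = 25, y = 0: the line of the two vees that take ball_a and ball_b; they run along y (|y| 35 to 79 mm). A third, along x, on the centre line from the rear edge to x = -31 mm, takes the rear ball. Each is 17 mm wide, 8.5 mm deep, 45 degree flanks; they catch from 5 mm off.
- press_a (a point): On the carrier's flat top, x = 25, y = 61 mm, over ball_a. Once the plate is over the balls its tail drops by itself, but the leading half stays some 5 mm high, its side ridges resting on the plunger noses. Pressed here with 6 to 12 N this side snaps past its nose, which then holds it down on the ball.
- press_b (a point): The like point on the other side (x = 25, y = -61 mm), over ball_b; this side needs its own press.
- blank: Round light-wood blank, 90 mm diameter and 24 mm high, glued to the middle of the carrier's top (it moves with the carrier); origin at the centre of its underside. Not to be touched.
- glue: Yellow glue bottle with a red cap, 56 mm diameter, 150 mm tall, standing; origin at the centre of its underside. Bystander.
- discs: Stack of two brown wooden discs joined as one piece, 96 mm diameter, 40 mm high; origin at the centre of its underside. Bystander.
- screwdriver: Screwdriver with an orange handle, lying on the bench beside the loading shelf, about 200 mm long; origin under its middle, x axis towards the tip. Bystander.
Not all that is in view belongs to the job. What is meant by the carrier is not pink, and is the larger of those in its own colour.

How it is judged:
On the way:
1. the carrier has been slid over the balls (horizontal distance between carrier and seat below 0.008 m), for 0.1 s.
At the end, for the whole second after the job is handed in: The carrier is home on the three balls: its origin within 3 mm sideways and 1.5 mm in height of the seat point, flat to the fixture within 0.015 rad, square to it within 0.025 rad, at rest (horizontal distance between carrier and seat below 0.003 m and z of carrier in the frame of seat between -0.0015 and 0.0015 m and angle between the z axis of carrier and the z axis of fixture, either way round below 0.015 rad and angle between the x axis of carrier and the x axis of fixture, either way round below 0.025 rad and linear speed of carrier below 0.01 m/s); the robot touches nothing.
It fails at once if the freshly glued blank is touched (contact force between blank and anything else above 0.5 N).
It fails at once if the carrier is forced (more than 45 N from the robot) (contact force between carrier and the arm above 45 N or contact force between carrier and the fingers above 45 N).
It fails at once if a bystander is disturbed (moved more than 25 mm) (distance of any of glue, discs, screwdriver from where it was at the start of the episode above 0.025 m).
It also fails if it takes over 61 s, if anything falls off the work surface, if the arm or the gripper's body presses on something with over 40 N, if the wrist force passes 120 N, or if a joint passes its speed limit or range.

## Working session

There is one attempt and no reset: what is moved stays moved. The work goes in short steps, Python scripts to look and compute and a tool call to move; the robot and the scene stay as the last step left them, time stands still between calls to the robot, and variables do not carry over. Pictures are saved under pics/ and viewed, and the job is handed in when it is done.

Besides the shell and the picture viewer there is one more tool, called after "Call:" as name(argument=value, ...), one argument or row to a line, values as JSON. send_rows: Moves the arm, as the interface text tells. Its arguments: {"type":"object","properties":{"series":{"type":"array","items":{"type":"object","properties":{"wx":{"type":"number"},"wy":{"type":"number"},"wz":{"type":"number"},"dx":{"type":"number"},"dy":{"type":"number"},"dz":{"type":"number"},"fingers":{"type":"number"}}}},"newtons":{"type":"number"}},"required":["series"]}

```bash
ls; mkdir -p pics; python3 - <<'E'
from plant import robot
import cv2
s=robot.read_state(); print({k:s[k] for k in('t','tool_pos','orientation','force','opening')})
for n in('scene','top'):
    cv2.imwrite(f'pics/{n}0.png',robot.read_camera(n)[:,:,::-1]); i=robot.camera_info(n); print(n,i)
print(robot.camera_info('wrist'))
E
```

```text
pics
{'t': 0.0, 'tool_pos': array([ 0.26067031, -0.53978663,  0.21758116]), 'orientation': array([-3.06072515e+00, -7.00135803e-01,  4.15153648e-04]), 'force': array([-0.42841657, -0.70457635,  0.07480207]), 'opening': 0.09338259802467365}
scene {'intrinsics': array([[537.8892924 ,   0.        , 277.63535701],
       [  0.        , 537.8892924 , 203.61627616],
       [  0.        ,   0.        ,   1.        ]]), 'extrinsics': array([[ 8.45934608e-01,  5.33285998e-01,  8.26213385e-04,
        -4.63334117e-01],
       [-3.01573797e-01,  4.77097998e-01,  8.25488186e-01,
         4.93928607e-02],
       [ 4.39827106e-01, -6.98558189e-01,  5.64418792e-01,
        -1.64456172e+00],
       [ 0.00000000e+00,  0.00000000e+00,  0.00000000e+00,
         1.00000000e+00]])}
top {'intrinsics': array([[534.78296472,   0.        , 277.64871371],
       [  0.        , 534.78296472, 208.65404461],
       [  0.        ,   0.        ,   1.        ]]), 'extrinsics': array([[-0.01597026, -0.99982   , -0.01024259,  0.11251519],
       [ 0.99747559, -0.01664002,  0.06903302, -0.48301353],
       [-0.06919103, -0.00911426,  0.99756179, -1.70271651],
       [ 0.        ,  0.        ,  0.        ,  1.        ]])}
{'intrinsics': array([[325.1922621 ,   0.        , 280.42147306],
       [  0.        , 325.1922621 , 210.66395795],
       [  0.        ,   0.        ,   1.        ]]), 'tool_from_camera': array([[-5.18215934e-04,  9.58417478e-01,  2.85369358e-01,
         7.98293651e-02],
       [ 9.99999852e-01,  4.48532420e-04,  3.09544608e-04,
        -3.80286285e-04],
       [ 1.68675553e-04,  2.85369476e-01, -9.58417568e-01,
        -1.65841012e-01],
       [ 0.00000000e+00,  0.00000000e+00,  0.00000000e+00,
         1.00000000e+00]])}
```

View pics/scene0.png

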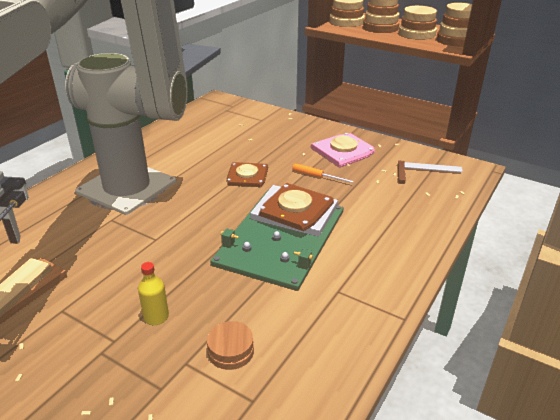

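View pics/top0.png

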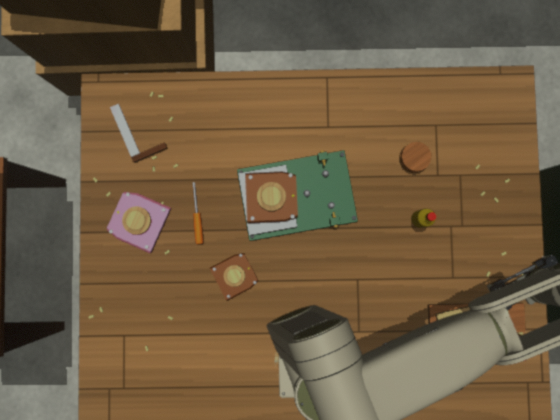

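```bash
cat > h.py <<'E'
import numpy as np, cv2
from plant import robot
from scipy.spatial.transform import Rotation as R
def ray_fixed(n,px):
    i=robot.camera_info(n); K=i['intrinsics'];E=i['extrinsics']
    px=np.atleast_2d(px).astype(float)
    d=np.c_[(px[:,0]-K[0,2])/K[0,0],-(px[:,1]-K[1,2])/K[1,1],-np.ones(len(px))]
    return -E[:3,:3].T@E[:3,3], d@E[:3,:3]
def ray_wrist(st,px):
    i=robot.camera_info('wrist');K=i['intrinsics'];T=i['tool_from_camera']
    px=np.atleast_2d(px).astype(float)
    u=(px-[K[0,2],K[1,2]])/K[0,0]; r=np.linalg.norm(u,axis=1)+1e-12
    d=np.c_[np.sin(r)*u[:,0]/r,-np.sin(r)*u[:,1]/r,-np.cos(r)]
    Rt=R.from_rotvec(st['orientation']).as_matrix()
    return Rt@T[:3,3]+st['tool_pos'], d@T[:3,:3].T@Rt.T
def plane(ro,z):
    o,d=ro; return o+d*((z-o[2])/d[:,2:3])
def proj_wrist(st,P):
    i=robot.camera_info('wrist');K=i['intrinsics'];T=i['tool_from_camera']
    Rt=R.from_rotvec(st['orientation']).as_matrix()
    p=(np.atleast_2d(P)-st['tool_pos'])@Rt; p=(p-T[:3,3])@T[:3,:3]
    x,y,z=p[:,0],-p[:,1],-p[:,2]; h=np.hypot(x,y); th=np.arctan2(h,z)
    return np.c_[x/h*th,y/h*th]*K[0,0]+[K[0,2],K[1,2]]
def proj_fixed(n,P):
    i=robot.camera_info(n); K=i['intrinsics'];E=i['extrinsics']
    p=np.atleast_2d(P)@E[:3,:3].T+E[:3,3]
    return np.c_[-p[:,0]/p[:,2]*K[0,0]+K[0,2],p[:,1]/p[:,2]*K[1,1]+K[1,2]]
E
python3 - <<'E'
from h import *
im=cv2.imread('pics/top0.png'); hsv=cv2.cvtColor(im,cv2.COLOR_BGR2HSV)
g=cv2.inRange(hsv,(50,60,30),(90,255,255)); g[:140]=0;g[250:]=0
pts=cv2.findNonZero(g); r=cv2.minAreaRect(cv2.convexHull(pts)); b=cv2.boxPoints(r)
print(r); P=plane(ray_fixed('top',b),.018); print(P)
print(plane(ray_fixed('top',[[271,197],[294,197]]),.06), plane(ray_fixed('top',[[325,173.5],[307,193.5],[331,205.5]]),.032))
print([hsv[y,x] for x,y in((255,185),(285,210),(271,197),(340,190))])
cv2.imwrite('pics/topz.png',cv2.resize(im[140:250,225:370],None,fx=5,fy=5,interpolation=cv2.INTER_CUBIC))
E
```

```text
((296.9639892578125, 194.55201721191406), (73.52191925048828, 108.31513977050781), 79.69515228271484)
[[ 0.6184769   0.23363204  0.018     ]
 [ 0.67562691 -0.11212177  0.018     ]
 [ 0.44074323 -0.14848003  0.018     ]
 [ 0.38424858  0.19397862  0.018     ]]
[[0.51886193 0.1245221  0.06      ]
 [0.51764092 0.05230207 0.06      ]] [[ 0.59399352 -0.04884436  0.032     ]
 [ 0.53069854  0.00999281  0.032     ]
 [ 0.49100193 -0.06567797  0.032     ]]
[array([ 12, 147, 128], dtype=uint8), array([ 12, 143, 128], dtype=uint8), array([ 24, 103, 163], dtype=uint8), array([ 66,  81, 110], dtype=uint8)]
```

View pics/topz.png

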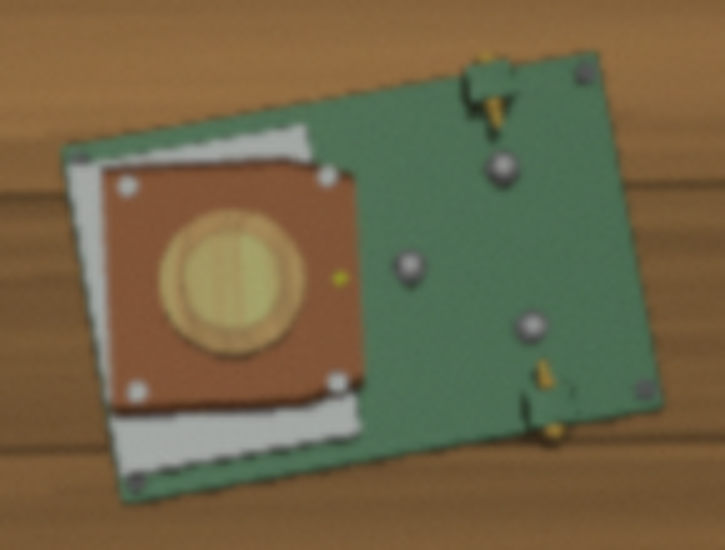

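Call:
send_rows(
  series=[
    {"dx": 0,"dy": 1,"dz": 2,"fingers": 0},
    {"dx": 1.65,"dy": 3.5,"dz": 0.2,"wz": 0.075},
    {"dx": 1.65,"dy": 3.5,"dz": 0.2,"wz": 0.075},
    {"dx": 1.65,"dy": 3.5,"dz": 0.2,"wz": 0.075},
    {"dx": 1.65,"dy": 3.5,"dz": 0.2,"wz": 0.075},
    {"dx": 1.65,"dy": 3.5,"dz": 0.2,"wz": 0.075},
    {"dx": 1.65,"dy": 3.5,"dz": 0.2,"wz": 0.075},
    {"dx": 1.65,"dy": 3.5,"dz": 0.2,"wz": 0.075},
    {"dx": 1.65,"dy": 3.5,"dz": 0.2,"wz": 0.075},
    {"dx": 1.65,"dy": 3.5,"dz": 0.2,"wz": 0.075},
    {"dx": 1.65,"dy": 3.5,"dz": 0.2,"wz": 0.075},
    {"dx": 1.65,"dy": 3.5,"dz": 0.2,"wz": 0.075},
    {"dx": 1.65,"dy": 3.5,"dz": 0,"wz": 0.075},
    {"dx": 1.65,"dy": 3.5,"dz": 0,"wz": 0.075},
    {"dx": 1.65,"dy": 3.5,"dz": 0,"wz": 0.075},
    {"dx": 1.65,"dy": 3.5,"dz": 0,"wz": 0.075},
    {"dx": 1.65,"dy": 3.5,"dz": 0,"wz": 0.075},
    {"dx": 1.65,"dy": 3.5,"dz": 0,"wz": 0.075},
    {"dx": 0},
  ],
)

```text
schema error: expected keys wx, wy, wz, dx, dy, dz, fingers
```

Call:
send_rows(
  newtons=10,
  series=[
    {"wx": 0,"wy": 0,"wz": 0,"dx": 0,"dy": 1,"dz": 2,"fingers": 0},
    {"wx": 0,"wy": 0,"wz": 0.075,"dx": 1.65,"dy": 3.5,"dz": 0.2,"fingers": 0},
    {"wx": 0,"wy": 0,"wz": 0.075,"dx": 1.65,"dy": 3.5,"dz": 0.2,"fingers": 0},
    {"wx": 0,"wy": 0,"wz": 0.075,"dx": 1.65,"dy": 3.5,"dz": 0.2,"fingers": 0},
    {"wx": 0,"wy": 0,"wz": 0.075,"dx": 1.65,"dy": 3.5,"dz": 0.2,"fingers": 0},
    {"wx": 0,"wy": 0,"wz": 0.075,"dx": 1.65,"dy": 3.5,"dz": 0.2,"fingers": 0},
    {"wx": 0,"wy": 0,"wz": 0.075,"dx": 1.65,"dy": 3.5,"dz": 0.2,"fingers": 0},
    {"wx": 0,"wy": 0,"wz": 0.075,"dx": 1.65,"dy": 3.5,"dz": 0.2,"fingers": 0},
    {"wx": 0,"wy": 0,"wz": 0.075,"dx": 1.65,"dy": 3.5,"dz": 0.2,"fingers": 0},
    {"wx": 0,"wy": 0,"wz": 0.075,"dx": 1.65,"dy": 3.5,"dz": 0.2,"fingers": 0},
    {"wx": 0,"wy": 0,"wz": 0.075,"dx": 1.65,"dy": 3.5,"dz": 0.2,"fingers": 0},
    {"wx": 0,"wy": 0,"wz": 0.075,"dx": 1.65,"dy": 3.5,"dz": 0,"fingers": 0},
    {"wx": 0,"wy": 0,"wz": 0.075,"dx": 1.65,"dy": 3.5,"dz": 0,"fingers": 0},
    {"wx": 0,"wy": 0,"wz": 0.075,"dx": 1.65,"dy": 3.5,"dz": 0,"fingers": 0},
    {"wx": 0,"wy": 0,"wz": 0.075,"dx": 1.65,"dy": 3.5,"dz": 0,"fingers": 0},
    {"wx": 0,"wy": 0,"wz": 0.075,"dx": 1.65,"dy": 3.5,"dz": 0,"fingers": 0},
    {"wx": 0,"wy": 0,"wz": 0,"dx": 0,"dy": 0,"dz": 0,"fingers": 0},
  ],
)

```text
t: 1.52
tool_pos: [0.5075, 0.024, 0.2507]
orientation: [-2.156, -2.273, 0.01]
force: [-0.1, -0.2, -0.0]
opening: 0.093
```

```bash
python3 - <<'E'
from h import *
s=robot.read_state(); print(s['t'],s['tool_pos'],R.from_rotvec(s['orientation']).as_matrix().round(3),s['q'],s['force'])
im=robot.read_camera('wrist')[:,:,::-1]; cv2.imwrite('pics/w1.png',im); np.save('s1.npy',s,allow_pickle=True)
E
```

```text
1.5167 [0.50753016 0.02395556 0.25070178] [[-0.053  0.999 -0.011]
 [ 0.999  0.053  0.001]
 [ 0.002 -0.011 -1.   ]] [-5.42588051e-02 -1.20624347e-01  1.68199490e+00  6.48607045e-04
  1.59097157e+00 -1.07178861e-01] [-0.07423421 -0.20339864 -0.04143572]
```

View pics/w1.png

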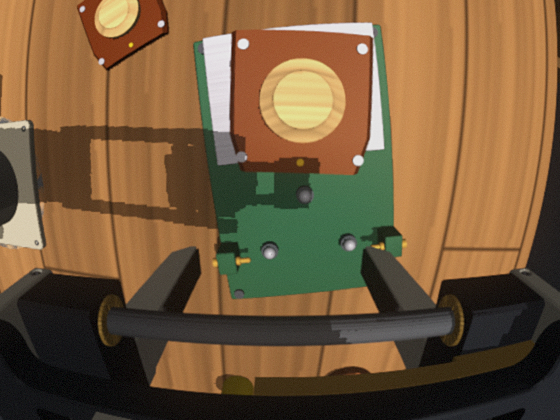

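```bash
cat >> h.py <<'E'
def fix_from_balls(a,b,r):
    # world pts -> yaw of x axis, seat xy
    y=a-b; yaw=np.arctan2(y[1],y[0])-np.pi/2
    loc=np.array([[25,52],[25,-52],[-45,0]])/1000; W=np.array([a,b,r])
    lc=loc.mean(0);wc=W.mean(0); H=(loc-lc).T@(W-wc); U,S,V=np.linalg.svd(H); D=np.diag([1,np.linalg.det(V.T@U.T)]); Rm=V.T@D@U.T
    t=wc-Rm@lc; res=W-(loc@Rm.T+t)
    return Rm,t,res
def tofix(Rm,t,P): return (np.atleast_2d(P)[:,:2]-t)@Rm
E
python3 - <<'E'
from h import *
s=np.load('s1.npy',allow_pickle=True).item()
im=cv2.imread('pics/w1.png'); 
cv2.imwrite('pics/w1z.png',cv2.resize(im[10:310,190:410],None,fx=2.6,fy=2,interpolation=cv2.INTER_CUBIC))
B=plane(ray_wrist(s,[[348.5,242.5],[269.5,251.5],[304.5,194.5]]),.032)[:,:2]
Rm,t,res=fix_from_balls(*B); print(Rm,t,res*1000,'yaw',np.arctan2(Rm[1,0],Rm[0,0]))
scr=plane(ray_wrist(s,[[243,43],[363,48],[358.5,160.5],[241,157]]),.061)
f=tofix(Rm,t,scr)*1000; print(f,f.mean(0)); 
dot=tofix(Rm,t,plane(ray_wrist(s,[[300,162]]),.06))*1000;print('dot',dot)
hsv=cv2.cvtColor(im,cv2.COLOR_BGR2HSV)
m=cv2.inRange(hsv,(3,120,40),(14,255,255)); m[:, :215]=0;m[:,390:]=0;m[185:]=0
m=cv2.morphologyEx(m,cv2.MORPH_OPEN,np.ones((5,5)))
c=max(cv2.findContours(m,0,2)[0],key=cv2.contourArea); ap=cv2.approxPolyDP(cv2.convexHull(c),4,True)[:,0]
print(ap.tolist()); print((tofix(Rm,t,plane(ray_wrist(s,ap),.06))*1000).round(1).tolist())
# blank top outer circle / fixture corners
co=plane(ray_wrist(s,[[232,298],[395,284.5],[380,24]]),.018); print((tofix(Rm,t,co)*1000).round(1))
np.savez('fix.npz',Rm=Rm,t=t)
E
```

```text
[[ 0.16777195  0.98582583]
 [-0.98582583  0.16777195]] [ 0.54241484 -0.03227685] [[-0.84696074  0.15748604]
 [ 0.48804527 -0.08093517]
 [ 0.35891548 -0.07655087]] yaw -1.402227180360592
[[-228.32945994  -48.15249431]
 [-210.23690693   81.29649169]
 [ -84.47157257   63.57020644]
 [-102.51599345  -65.95645514]] [-156.38848322    7.68943717]
dot [[-89.17005089  -1.95727515]]
[[233, 29], [371, 38], [368, 139], [355, 173], [240, 168], [230, 117]]
[[-246.8, -57.3], [-221.9, 92.3], [-107.6, 76.6], [-70.5, 58.7], [-90.3, -68.9], [-148.1, -72.3]]
[[  98.8 -116.3]
 [ 106.6  121.1]
 [-250.2  119.3]]
```

View pics/w1z.png

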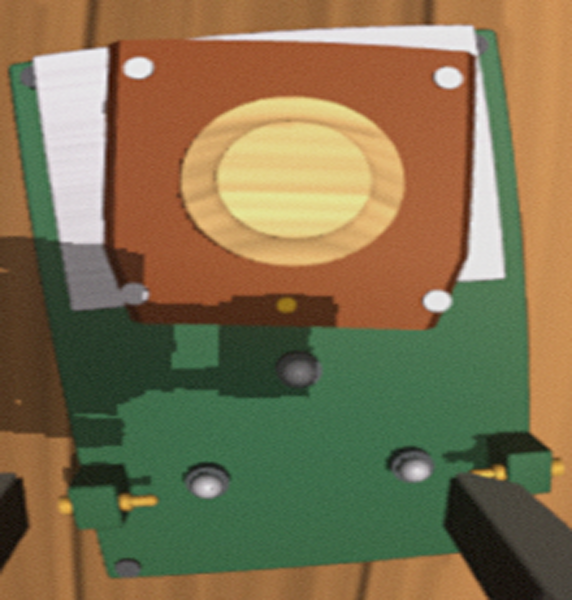

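Call:
send_rows(
  series=[
    {"wx": 0,"wy": -0.011,"wz": 0.06,"dx": 0,"dy": 3.5,"dz": 0,"fingers": 0},
    {"wx": 0,"wy": 0,"wz": 0.055,"dx": 0,"dy": 3.5,"dz": 0,"fingers": 0},
    {"wx": 0,"wy": 0,"wz": 0,"dx": 0,"dy": 3.5,"dz": 0,"fingers": 0},
    {"wx": 0,"wy": 0,"wz": 0,"dx": 0,"dy": 3.5,"dz": 0,"fingers": 0},
    {"wx": 0,"wy": 0,"wz": 0,"dx": 0,"dy": 3.5,"dz": 0,"fingers": 0},
    {"wx": 0,"wy": 0,"wz": 0,"dx": 0,"dy": 3.5,"dz": 0,"fingers": 0},
    {"wx": 0,"wy": 0,"wz": 0,"dx": 0,"dy": 0,"dz": -3,"fingers": 0},
    {"wx": 0,"wy": 0,"wz": 0,"dx": 0,"dy": 0,"dz": -4,"fingers": 0},
    {"wx": 0,"wy": 0,"wz": 0,"dx": 0,"dy": 0,"dz": -4,"fingers": 0},
    {"wx": 0,"wy": 0,"wz": 0,"dx": 0,"dy": 0,"dz": 0,"fingers": 0},
    {"wx": 0,"wy": 0,"wz": 0,"dx": 0,"dy": 0,"dz": 0,"fingers": 0},
  ],
)

```text
t: 2.48
tool_pos: [0.5052, 0.2308, 0.1374]
orientation: [2.044, 2.381, -0.006]
force: [0.8, 1.0, 1.9]
opening: 0.093
```

```bash
cat > st.py <<'E'
from h import *
import sys
F=np.load('fix.npz'); s=robot.read_state()
M=R.from_rotvec(s['orientation']).as_matrix()
print('t',s['t'],'pos',s['tool_pos'].round(4),'fix',(tofix(F['Rm'],F['t'],s['tool_pos'])*1000).round(1),'yaw err',np.arctan2(M[1,1],M[0,1])-0.1685,'z',M[:,2].round(3),'F',s['force'].round(2),'Ff',(s['force'][:2]@F['Rm']).round(2))
if len(sys.argv)>1: cv2.imwrite(sys.argv[1],robot.read_camera(sys.argv[2])[:,:,::-1]); np.save(sys.argv[1]+'.npy',s,allow_pickle=True)
E
python3 st.py pics/w2.png wrist
```

```text
t 2.4833 pos [0.5052 0.2308 0.1374] fix [[-265.6    7.4]] yaw err -0.016344455045222417 z [-0.    -0.005 -1.   ] F [0.8  0.97 1.89] Ff [-0.82  0.95]
```

View pics/w2.png

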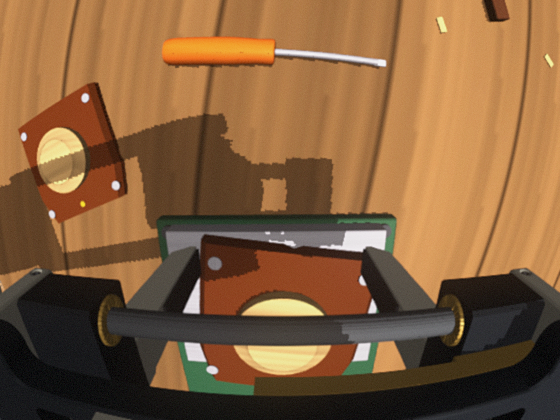

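Call:
send_rows(
  series=[
    {"wx": 0,"wy": 0,"wz": 0.016,"dx": 0,"dy": 0,"dz": -3.5,"fingers": 0},
    {"wx": 0,"wy": 0,"wz": 0,"dx": 0,"dy": 0,"dz": -3.5,"fingers": 0},
    {"wx": 0,"wy": 0,"wz": 0,"dx": 0,"dy": 0,"dz": -1.5,"fingers": 0},
    {"wx": 0,"wy": 0,"wz": 0,"dx": 0,"dy": 0,"dz": -0.5,"fingers": 0},
    {"wx": 0,"wy": 0,"wz": 0,"dx": 0,"dy": 0,"dz": 0,"fingers": 0},
    {"wx": 0,"wy": 0,"wz": 0,"dx": 0,"dy": 0,"dz": 0,"fingers": 0},
  ],
)

```text
t: 3.03
tool_pos: [0.5157, 0.2295, 0.0613]
orientation: [2.026, 2.383, 0.019]
force: [0.7, 0.2, 0.1]
opening: 0.0928
```

```bash
python3 st.py pics/w3.png wrist
```

```text
t 3.0333 pos [0.5157 0.2295 0.0613] fix [[-262.5   17.5]] yaw err -0.0068880287066676316 z [ 0.019  0.    -1.   ] F [0.68 0.21 0.11] Ff [-0.09  0.7 ]
```

View pics/w3.png

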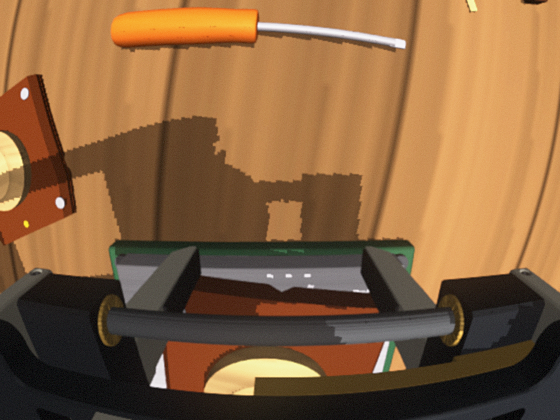

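Call:
send_rows(
  series=[
    {"wx": 0,"wy": 0.01,"wz": 0.004,"dx": -0.4,"dy": 0.1,"dz": -0.5,"fingers": 0},
    {"wx": 0,"wy": 0.009,"wz": 0.003,"dx": -0.4,"dy": 0.1,"dz": -0.5,"fingers": 0},
    {"wx": 0,"wy": 0,"wz": 0,"dx": 0,"dy": 0,"dz": -0.5,"fingers": 0},
    {"wx": 0,"wy": 0,"wz": 0,"dx": 0,"dy": 0,"dz": 0,"fingers": 0},
    {"wx": 0,"wy": 0,"wz": 0,"dx": 0,"dy": 0,"dz": 0,"fingers": 0},
  ],
)

```text
t: 3.5
tool_pos: [0.5115, 0.2333, 0.0521]
orientation: [2.024, 2.399, 0.012]
force: [-0.0, 0.0, -0.5]
opening: 0.093
```

```bash
python3 st.py
```

```text
t 3.5 pos [0.5115 0.2333 0.0521] fix [[-267.    14.1]] yaw err 0.0006153427479952678 z [ 0.008  0.004 -1.   ] F [-0.03  0.   -0.52] Ff [-0.01 -0.03]
```

Call:
send_rows(
  series=[
    {"wx": 0,"wy": 0.008,"wz": 0,"dx": 0,"dy": 0,"dz": -0.3,"fingers": 0},
    {"wx": 0.004,"wy": 0,"wz": 0,"dx": -0.2,"dy": -0.2,"dz": -0.3,"fingers": 0},
    {"wx": 0,"wy": 0,"wz": 0,"dx": 0.05,"dy": -0.4,"dz": 0,"fingers": 0},
    {"wx": 0,"wy": 0,"wz": 0,"dx": 0.07,"dy": -0.4,"dz": 0,"fingers": 0},
    {"wx": 0,"wy": 0,"wz": 0,"dx": 0.07,"dy": -0.4,"dz": 0,"fingers": 0},
    {"wx": 0,"wy": 0,"wz": 0,"dx": 0.07,"dy": -0.4,"dz": 0,"fingers": 0},
    {"wx": 0,"wy": 0,"wz": 0,"dx": 0.07,"dy": -0.4,"dz": 0,"fingers": 0},
    {"wx": 0,"wy": 0,"wz": 0,"dx": 0.07,"dy": -0.4,"dz": 0,"fingers": 0},
  ],
)

```text
t: 4.17
tool_pos: [0.5122, 0.2062, 0.045]
orientation: [-2.019, -2.394, -0.008]
force: [-0.7, 2.6, -0.0]
opening: 0.0933
```

```bash
python3 st.py
```

```text
t 4.1667 pos [0.5122 0.2062 0.045 ] fix [[-240.2   10.2]] yaw err 0.0010820674198809555 z [-0.004  0.01  -1.   ] F [-0.66  2.56 -0.04] Ff [-2.63 -0.22]
```

Call:
send_rows(
  series=[
    {"wx": -0.005,"wy": 0,"wz": 0,"dx": 0.07,"dy": -0.4,"dz": 0.05,"fingers": 0},
    {"wx": -0.005,"wy": -0.004,"wz": 0,"dx": 0.07,"dy": -0.4,"dz": 0.05,"fingers": 0},
    {"wx": 0,"wy": 0,"wz": 0,"dx": 0.07,"dy": -0.4,"dz": 0,"fingers": 0},
    {"wx": 0,"wy": 0,"wz": 0,"dx": 0.07,"dy": -0.4,"dz": 0,"fingers": 0},
    {"wx": 0,"wy": 0,"wz": 0,"dx": 0.07,"dy": -0.4,"dz": 0,"fingers": 0},
    {"wx": 0,"wy": 0,"wz": 0,"dx": 0,"dy": 0,"dz": 0,"fingers": 0},
  ],
)

```text
t: 4.67
tool_pos: [0.5162, 0.1831, 0.046]
orientation: [2.025, 2.4, -0.001]
force: [-0.0, 0.7, 0.3]
opening: 0.0932
```

```bash
python3 st.py pics/w4.png wrist; python3 - <<'E'
from h import *
cv2.imwrite('pics/top4.png',cv2.resize(robot.read_camera('top')[130:250,220:370,::-1],None,fx=5,fy=5,interpolation=cv2.INTER_CUBIC))
E
```

```text
t 4.6667 pos [0.5162 0.1831 0.046 ] fix [[-216.7   10.3]] yaw err 0.0008046149082713006 z [ 0.001 -0.002 -1.   ] F [-0.02  0.72  0.34] Ff [-0.72  0.1 ]
```

View pics/w4.png

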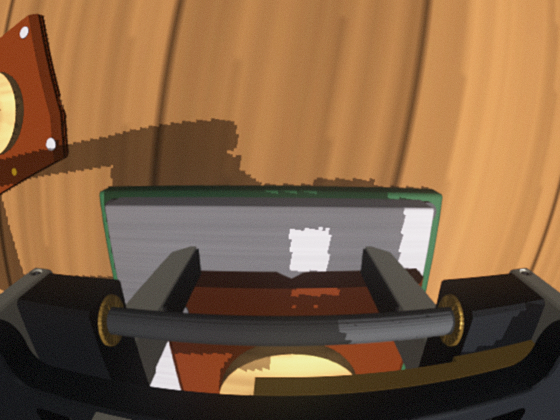

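View pics/top4.png

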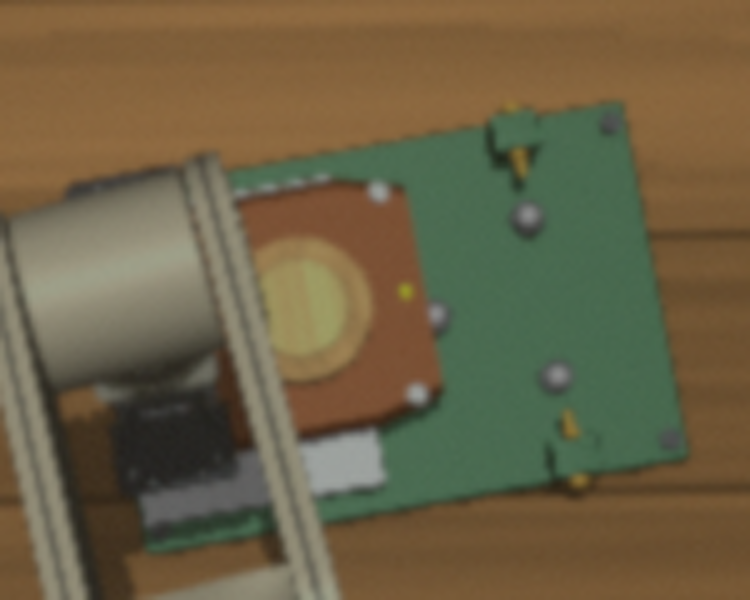

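```bash
python3 - <<'E'
from h import *
o=lambda p:(np.array(p)-2)/5+[220,130]
B=plane(ray_fixed('top',o([[528,216],[557,375],[437,315]])),.032)[:,:2]
Rm,t,res=fix_from_balls(*B);print(t,np.arctan2(Rm[1,0],Rm[0,0]),res*1000)
print(tofix(Rm,t,plane(ray_fixed('top',o([[378,192],[418,394],[405.5,291]])),.06))*1000)
print(tofix(Rm,t,plane(ray_fixed('top',o([[300,309]])),.084))*1000)
E
```

```text
[ 0.54096586 -0.03346879] -1.409595093988517 [[-0.06640083  0.26483345]
 [ 0.22495651  0.74718367]
 [-0.15855568 -1.01201712]]
[[-68.31930132  80.35834768]
 [-66.42442966 -49.66409529]
 [-62.50470674  15.57924839]]
[[-130.0585049    13.71666218]]
```

Call:
send_rows(
  series=[
    {"wx": 0,"wy": 0,"wz": 0,"dx": 0.0,"dy": -0.3,"dz": 0,"fingers": 0},
    {"wx": 0,"wy": 0,"wz": 0,"dx": -0.03,"dy": -0.4,"dz": 0,"fingers": 0},
    {"wx": 0,"wy": 0,"wz": 0,"dx": -0.03,"dy": -0.4,"dz": 0,"fingers": 0},
    {"wx": 0,"wy": 0,"wz": 0,"dx": -0.03,"dy": -0.4,"dz": 0,"fingers": 0},
    {"wx": 0,"wy": 0,"wz": 0,"dx": -0.03,"dy": -0.4,"dz": 0,"fingers": 0},
    {"wx": 0,"wy": 0,"wz": 0,"dx": -0.03,"dy": -0.4,"dz": 0,"fingers": 0},
    {"wx": 0,"wy": 0,"wz": 0,"dx": -0.03,"dy": -0.4,"dz": 0,"fingers": 0},
    {"wx": 0,"wy": 0,"wz": 0,"dx": -0.03,"dy": -0.4,"dz": 0,"fingers": 0},
    {"wx": 0,"wy": 0,"wz": 0,"dx": 0,"dy": 0,"dz": 0,"fingers": 0},
  ],
)

```text
t: 5.52
tool_pos: [0.5142, 0.1496, 0.0463]
orientation: [2.023, 2.4, 0.0]
force: [0.3, -0.2, 0.4]
opening: 0.0929
```

```bash
python3 st.py; python3 - <<'E'
from h import *
cv2.imwrite('pics/top5.png',cv2.resize(robot.read_camera('top')[130:250,220:370,::-1],None,fx=5,fy=5,interpolation=cv2.INTER_CUBIC))
E
```

```text
t 5.5167 pos [0.5142 0.1496 0.0463] fix [[-184.1    2.7]] yaw err 0.0016508330512806646 z [ 0.002 -0.001 -1.   ] F [ 0.3  -0.18  0.43] Ff [0.22 0.27]
```

View pics/top5.png

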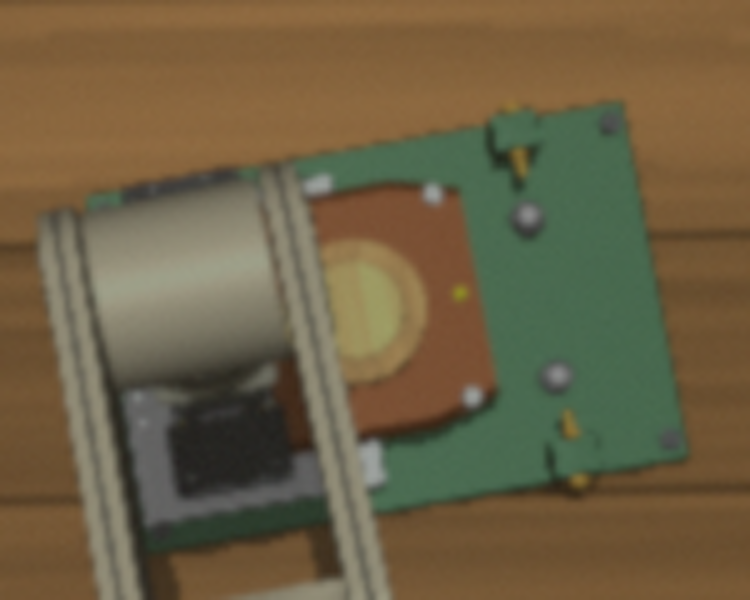

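```bash
cat > car.py <<'E'
from h import *
o=lambda p:(np.array(p)-2)/5+[220,130]
B=plane(ray_fixed('top',o([[528,216],[557,375],[437,315]])),.032)[:,:2]
Rm,t,res=fix_from_balls(*B)
def car(a,b,z=.06):
    f=tofix(Rm,t,plane(ray_fixed('top',o([a,b])),z))*1000
    d=f[0]-f[1]; yaw=np.arctan2(-d[0],d[1]); m=f.mean(0)
    print('yaw',yaw.round(3),'centre',(m-62.5*np.array([np.cos(yaw),np.sin(yaw)])).round(1))
E
python3 -c "
from car import *
car([378,192],[418,394]); car([432,194],[472.5,396])"
```

```text
yaw 0.015 centre [-129.9   14.4]
yaw 0.016 centre [-96.5   7.1]
```

Call:
send_rows(
  series=[
    {"wx": 0,"wy": 0,"wz": 0,"dx": 0.0,"dy": -0.3,"dz": 0,"fingers": 0},
    {"wx": 0,"wy": 0,"wz": 0,"dx": -0.03,"dy": -0.4,"dz": 0,"fingers": 0},
    {"wx": 0,"wy": 0,"wz": 0,"dx": -0.03,"dy": -0.4,"dz": 0,"fingers": 0},
    {"wx": 0,"wy": 0,"wz": 0,"dx": -0.03,"dy": -0.4,"dz": 0,"fingers": 0},
    {"wx": 0,"wy": 0,"wz": 0,"dx": -0.03,"dy": -0.4,"dz": 0,"fingers": 0},
    {"wx": 0,"wy": 0,"wz": 0,"dx": -0.03,"dy": -0.4,"dz": 0,"fingers": 0},
    {"wx": 0,"wy": 0,"wz": 0,"dx": -0.03,"dy": -0.4,"dz": 0,"fingers": 0},
    {"wx": 0,"wy": 0,"wz": 0,"dx": -0.03,"dy": -0.4,"dz": 0,"fingers": 0},
    {"wx": 0,"wy": 0,"wz": 0,"dx": 0,"dy": 0,"dz": 0,"fingers": 0},
  ],
)

```text
t: 6.32
tool_pos: [0.512, 0.116, 0.0465]
orientation: [2.023, 2.401, 0.001]
force: [-0.1, -0.3, -0.5]
opening: 0.0932
```

```bash
python3 st.py; python3 - <<'E'
from h import *
cv2.imwrite('pics/top6.png',cv2.resize(robot.read_camera('top')[130:250,220:370,::-1],None,fx=5,fy=5,interpolation=cv2.INTER_CUBIC))
E
```

```text
t 6.3167 pos [0.512  0.116  0.0465] fix [[-151.3   -5.1]] yaw err 0.001867294281683446 z [ 0.002 -0.001 -1.   ] F [-0.08 -0.35 -0.51] Ff [ 0.33 -0.14]
```

View pics/top6.png

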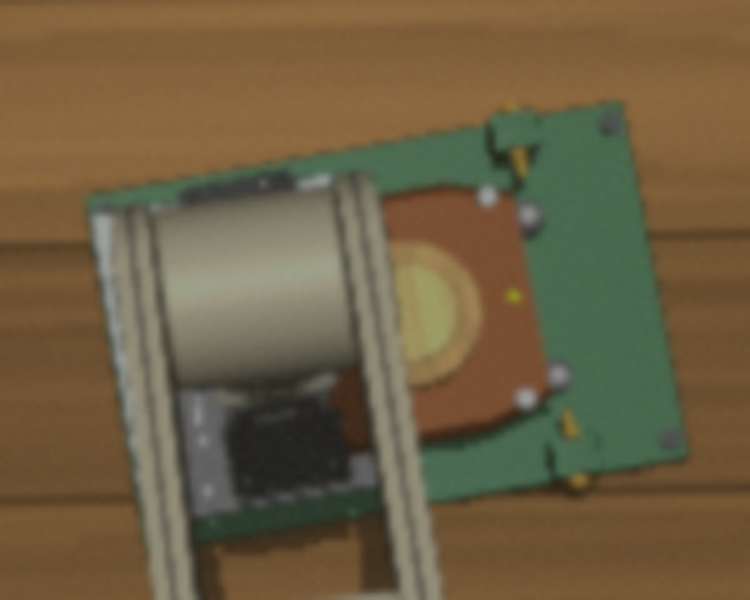

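```bash
python3 -c "
from car import *
car([487,197],[526,398.5])"
```

```text
yaw 0.008 centre [-63.3  -0.2]
```

Call:
send_rows(
  series=[
    {"wx": 0,"wy": 0,"wz": 0,"dx": 0.05,"dy": -0.3,"dz": 0,"fingers": 0},
    {"wx": 0,"wy": 0,"wz": 0,"dx": 0.07,"dy": -0.4,"dz": 0,"fingers": 0},
    {"wx": 0,"wy": 0,"wz": 0,"dx": 0.07,"dy": -0.4,"dz": 0,"fingers": 0},
    {"wx": 0,"wy": 0,"wz": 0,"dx": 0.07,"dy": -0.4,"dz": 0,"fingers": 0},
    {"wx": 0,"wy": 0,"wz": 0,"dx": 0.07,"dy": -0.4,"dz": 0,"fingers": 0},
    {"wx": 0,"wy": 0,"wz": 0,"dx": 0.07,"dy": -0.4,"dz": 0,"fingers": 0},
  ],
)

```text
t: 6.87
tool_pos: [0.5162, 0.0924, 0.0466]
orientation: [2.023, 2.402, 0.003]
force: [-0.1, 2.6, -0.9]
opening: 0.0928
```

```bash
python3 st.py
```

```text
t 6.8667 pos [0.5162 0.0924 0.0466] fix [[-127.3   -4.9]] yaw err 0.002737071972507582 z [ 0.002  0.001 -1.   ] F [-0.13  2.57 -0.95] Ff [-2.56  0.3 ]
```

Call:
send_rows(
  series=[
    {"wx": 0,"wy": 0,"wz": 0,"dx": 0.07,"dy": -0.4,"dz": 0,"fingers": 0},
    {"wx": 0,"wy": 0,"wz": 0,"dx": 0.07,"dy": -0.4,"dz": 0,"fingers": 0},
    {"wx": 0,"wy": 0,"wz": 0,"dx": 0.07,"dy": -0.4,"dz": 0,"fingers": 0},
    {"wx": 0,"wy": 0,"wz": 0,"dx": 0.07,"dy": -0.4,"dz": 0,"fingers": 0},
  ],
)

```text
t: 7.2
tool_pos: [0.5181, 0.0765, 0.0465]
orientation: [-2.022, -2.4, -0.005]
force: [-2.1, 12.4, 1.7]
opening: 0.0927
```

```bash
python3 st.py;python3 - <<'E'
from h import *
cv2.imwrite('pics/top7.png',cv2.resize(robot.read_camera('top')[130:250,220:370,::-1],None,fx=5,fy=5,interpolation=cv2.INTER_CUBIC))
E
```

```text
t 7.2 pos [0.5181 0.0765 0.0465] fix [[-111.3   -5.7]] yaw err 0.0020181616685802928 z [-0.001  0.004 -1.   ] F [-2.09 12.39  1.67] Ff [-12.56   0.02]
```

View pics/top7.png

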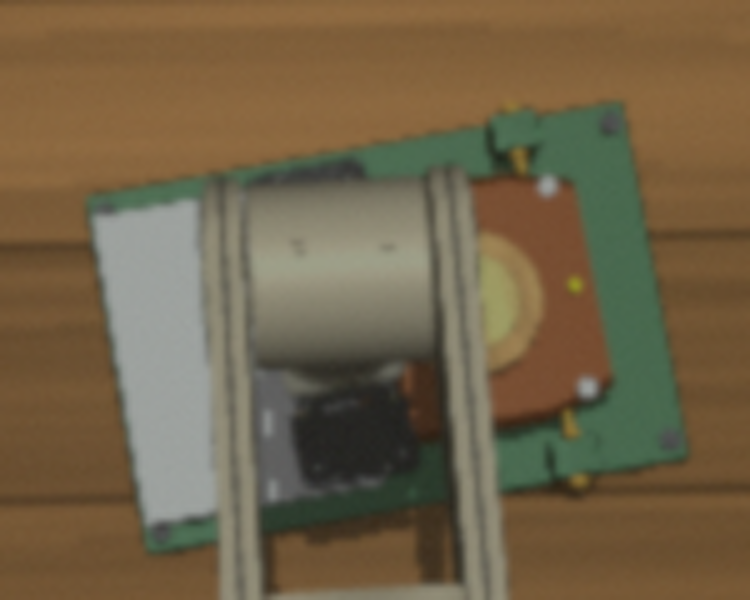

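```bash
python3 -c "
from car import *
car([548,186],[587,387.5])"
```

```text
yaw 0.006 centre [-24.4  -0. ]
```

Call:
send_rows(
  series=[
    {"wx": 0,"wy": 0,"wz": 0,"dx": 0.07,"dy": -0.4,"dz": 0,"fingers": 0},
    {"wx": 0,"wy": 0,"wz": 0,"dx": 0.07,"dy": -0.4,"dz": 0,"fingers": 0},
    {"wx": 0,"wy": 0,"wz": 0,"dx": 0.07,"dy": -0.4,"dz": 0,"fingers": 0},
    {"wx": 0,"wy": 0,"wz": 0,"dx": 0.05,"dy": -0.3,"dz": 0,"fingers": 0},
  ],
)

```text
t: 7.58
tool_pos: [0.5194, 0.0678, 0.0466]
orientation: [-2.014, -2.393, -0.018]
force: [-2.7, 11.6, 1.7]
opening: 0.093
```

```bash
python3 st.py
```

```text
t 7.5833 pos [0.5194 0.0678 0.0466] fix [[-102.6   -5.9]] yaw err 0.0029945921193681724 z [-0.003  0.018 -1.   ] F [-2.73 11.55  1.68] Ff [-11.85  -0.76]
```

Call:
send_rows(
  series=[
    {"wx": -0.01,"wy": 0,"wz": 0,"dx": 0.08,"dy": -0.5,"dz": 0,"fingers": 0},
    {"wx": -0.005,"wy": 0,"wz": 0,"dx": 0.08,"dy": -0.5,"dz": 0,"fingers": 0},
    {"wx": -0.005,"wy": 0,"wz": 0,"dx": 0.08,"dy": -0.5,"dz": 0,"fingers": 0},
  ],
)

```text
t: 7.83
tool_pos: [0.5204, 0.057, 0.046]
orientation: [-2.016, -2.399, -0.001]
force: [-1.8, 10.0, -1.3]
opening: 0.0931
```

```bash
python3 st.py
```

```text
t 7.8333 pos [0.5204 0.057  0.046 ] fix [[-91.7  -6.7]] yaw err 0.004636237603386273 z [-0.006  0.006 -1.   ] F [-1.76  9.97 -1.26] Ff [-10.12  -0.07]
```

Call:
send_rows(
  series=[
    {"wx": -0.004,"wy": -0.004,"wz": 0,"dx": 0.05,"dy": -0.3,"dz": 0,"fingers": 0},
    {"wx": 0,"wy": 0,"wz": 0,"dx": 0.03,"dy": -0.2,"dz": 0,"fingers": 0},
    {"wx": 0,"wy": 0,"wz": 0,"dx": 0,"dy": 0,"dz": 0,"fingers": 0},
  ],
)

```text
t: 8.08
tool_pos: [0.5206, 0.0538, 0.0454]
orientation: [-2.017, -2.4, -0.004]
force: [-0.5, 1.7, -1.6]
opening: 0.093
```

```bash
python3 st.py;python3 - <<'E'
from h import *
cv2.imwrite('pics/top8.png',cv2.resize(robot.read_camera('top')[130:250,220:370,::-1],None,fx=5,fy=5,interpolation=cv2.INTER_CUBIC))
E
```

```text
t 8.0833 pos [0.5206 0.0538 0.0454] fix [[-88.5  -7. ]] yaw err 0.004314891128725629 z [-0.003  0.006 -1.   ] F [-0.53  1.69 -1.57] Ff [-1.76 -0.24]
```

View pics/top8.png

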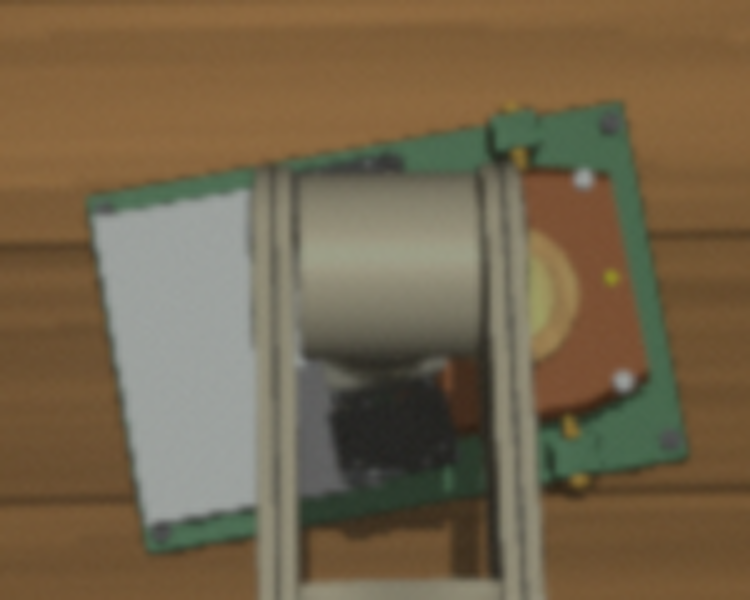

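```bash
python3 -c "
from car import *
car([584,180],[624,380.5])"
```

```text
yaw 0.011 centre [-1.1 -0.3]
```

Call:
send_rows(
  series=[
    {"wx": 0,"wy": 0,"wz": 0,"dx": -0.17,"dy": 1,"dz": 0,"fingers": 0},
    {"wx": 0,"wy": 0,"wz": 0,"dx": -0.17,"dy": 1,"dz": 0,"fingers": 0},
    {"wx": 0,"wy": 0,"wz": 0,"dx": 0,"dy": 0,"dz": 1,"fingers": 0},
    {"wx": 0,"wy": 0,"wz": 0,"dx": 0,"dy": 0,"dz": 2.5,"fingers": 0},
    {"wx": 0,"wy": 0,"wz": 0,"dx": 0,"dy": 0,"dz": 3,"fingers": 0},
    {"wx": 0,"wy": 0,"wz": 0,"dx": 0,"dy": 0,"dz": 3,"fingers": 0},
    {"wx": 0,"wy": 0,"wz": 0,"dx": 0,"dy": 0,"dz": 3,"fingers": 0},
    {"wx": 0,"wy": 0,"wz": 0,"dx": 0,"dy": 0,"dz": 3,"fingers": 0},
    {"wx": 0,"wy": 0,"wz": 0,"dx": 0.3,"dy": -2,"dz": 0,"fingers": 255},
    {"wx": 0,"wy": 0,"wz": 0,"dx": 0.5,"dy": -3,"dz": 0,"fingers": 255},
    {"wx": 0,"wy": 0,"wz": 0,"dx": 0.5,"dy": -3,"dz": 0,"fingers": 255},
    {"wx": 0,"wy": 0,"wz": 0,"dx": 0.5,"dy": -3,"dz": 0,"fingers": 255},
    {"wx": 0,"wy": 0,"wz": 0,"dx": 0.5,"dy": -3,"dz": 0,"fingers": 255},
    {"wx": 0,"wy": 0,"wz": 0,"dx": 0.5,"dy": -3,"dz": 0,"fingers": 255},
    {"wx": 0,"wy": 0,"wz": 0,"dx": 0,"dy": 0,"dz": 0,"fingers": 255},
    {"wx": 0,"wy": 0,"wz": 0,"dx": 0,"dy": 0,"dz": 0,"fingers": 255},
  ],
)

```text
t: 9.47
tool_pos: [0.5434, -0.1013, 0.2226]
orientation: [2.004, 2.407, 0.0]
force: [-0.5, 0.6, 1.0]
opening: 0.0442
```

```bash
python3 st.py pics/w9.png wrist; python3 - <<'E'
from h import *
im=robot.read_camera('scene')[:,:,::-1]; cv2.imwrite('pics/scene9.png',cv2.resize(im[160:300,190:370],None,fx=4,fy=4,interpolation=cv2.INTER_CUBIC))
E
```

```text
t 9.4667 pos [ 0.5434 -0.1013  0.2226] fix [[ 68.2 -10.6]] yaw err 0.013791009661619502 z [ 0.008 -0.006 -1.   ] F [-0.54  0.58  1.03] Ff [-0.66 -0.44]
```

View pics/w9.png

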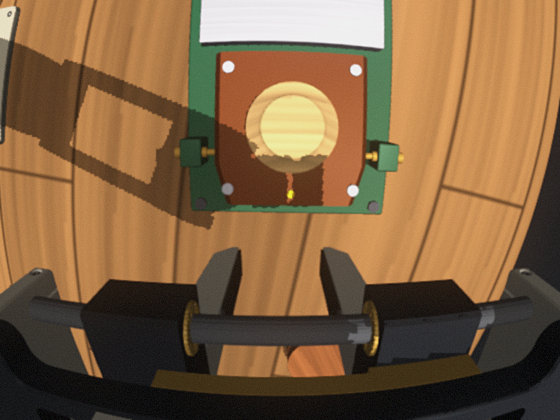

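View pics/scene9.png

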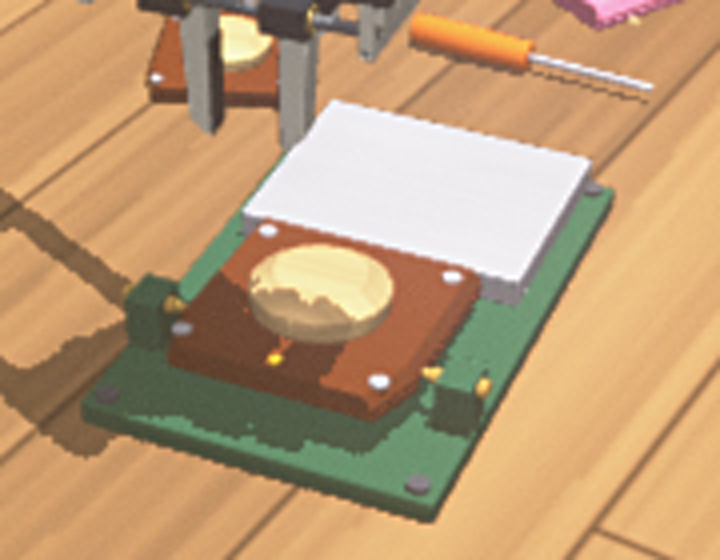

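```bash
python3 - <<'E'
from h import *
F=np.load('fix.npz'); s=np.load('pics/w9.png.npy',allow_pickle=True).item()
def p(px,z): return tofix(F['Rm'],F['t'],plane(ray_wrist(s,px),z))*1000
a=np.vstack([p([[228,67],[356,70]],.053),p([[353,190.5],[227,188]],.062)]);print(a,a.mean(0))
print('corners',p([[202.5,204],[375,207.5]],.018),'shelf edge corners',p([[201,42],[383.5,46]],.040),'nose',p([[207,152],[377,157]],.048))
E
```

```text
[[-62.51929988 -64.37679415]
 [-62.55976102  66.41383917]
 [ 63.58712682  66.52714788]
 [ 62.62613704 -64.92175024]] [0.28355074 0.91061067]
corners [[  92.6628054  -102.67510065]
 [  94.64481009  106.78447387]] shelf edge corners [[-93.99270945 -96.28716568]
 [-94.83670547 100.35364081]] nose [[ 26.5322753  -87.99052547]
 [ 28.91272815  94.61014729]]
```

Call:
send_rows(
  series=[
    {"wx": 0,"wy": 0,"wz": 0.12,"dx": 0.51,"dy": 0.41,"dz": 0,"fingers": 255},
    {"wx": 0,"wy": 0,"wz": 0.12,"dx": 0.51,"dy": 0.41,"dz": 0,"fingers": 255},
    {"wx": 0,"wy": 0,"wz": 0.12,"dx": 0.51,"dy": 0.41,"dz": 0,"fingers": 255},
    {"wx": 0,"wy": 0,"wz": 0.12,"dx": 0.51,"dy": 0.41,"dz": 0,"fingers": 255},
    {"wx": 0,"wy": 0,"wz": 0.12,"dx": 0.51,"dy": 0.41,"dz": 0,"fingers": 255},
    {"wx": 0,"wy": 0,"wz": 0.12,"dx": 0.51,"dy": 0.41,"dz": 0,"fingers": 255},
    {"wx": 0,"wy": 0,"wz": 0.12,"dx": 0.51,"dy": 0.41,"dz": 0,"fingers": 255},
    {"wx": 0,"wy": 0,"wz": 0.12,"dx": 0.51,"dy": 0.41,"dz": 0,"fingers": 255},
    {"wx": 0,"wy": 0,"wz": 0.12,"dx": 0.51,"dy": 0.41,"dz": 0,"fingers": 255},
    {"wx": 0,"wy": 0,"wz": 0.12,"dx": 0.51,"dy": 0.41,"dz": 0,"fingers": 255},
    {"wx": 0,"wy": 0,"wz": 0.12,"dx": 0.51,"dy": 0.41,"dz": 0,"fingers": 255},
    {"wx": 0,"wy": 0,"wz": 0.12,"dx": 0.51,"dy": 0.41,"dz": 0,"fingers": 255},
    {"wx": 0,"wy": 0,"wz": 0.12,"dx": 0.51,"dy": 0.41,"dz": 0,"fingers": 255},
    {"wx": 0,"wy": 0,"wz": 0,"dx": 0,"dy": 0,"dz": 0,"fingers": 255},
    {"wx": 0,"wy": 0,"wz": 0,"dx": 0,"dy": 0,"dz": 0,"fingers": 255},
  ],
)

```text
t: 10.82
tool_pos: [0.6087, -0.0195, 0.2254]
orientation: [-0.378, 3.115, 0.014]
force: [-0.6, -0.3, 0.6]
opening: 0.0003
```

```bash
sed -i "s/-0.1685,'z'/-0.1685,'q6',s['q'][5].round(2),'op',s['opening'],'z'/" st.py; python3 st.py pics/w10.png wrist
```

```text
t 10.8167 pos [ 0.6087 -0.0195  0.2254] fix [[-1.5 67.5]] yaw err 1.643999991147077 q6 -1.93 op 0.0003374279909788998 z [ 0.003  0.009 -1.   ] F [-0.57 -0.28  0.63] Ff [ 0.18 -0.61]
```

View pics/w10.png

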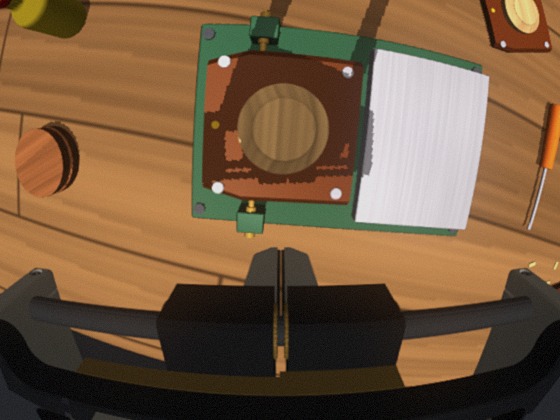

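Call:
send_rows(
  series=[
    {"wx": -0.009,"wy": 0.003,"wz": -0.03,"dx": 0,"dy": -1.0,"dz": 0,"fingers": 255},
    {"wx": 0,"wy": 0,"wz": -0.04,"dx": 0,"dy": -1.2,"dz": 0,"fingers": 255},
    {"wx": 0,"wy": 0,"wz": 0,"dx": 0,"dy": -0.7,"dz": -1,"fingers": 255},
    {"wx": 0,"wy": 0,"wz": 0,"dx": 0,"dy": 0,"dz": -1.5,"fingers": 255},
    {"wx": 0,"wy": 0,"wz": 0,"dx": 0,"dy": 0,"dz": -1.5,"fingers": 255},
    {"wx": 0,"wy": 0,"wz": 0,"dx": 0,"dy": 0,"dz": -1.5,"fingers": 255},
    {"wx": 0,"wy": 0,"wz": 0,"dx": 0,"dy": 0,"dz": -1.5,"fingers": 255},
    {"wx": 0,"wy": 0,"wz": 0,"dx": 0,"dy": 0,"dz": -1.5,"fingers": 255},
    {"wx": 0,"wy": 0,"wz": 0,"dx": 0,"dy": 0,"dz": -1.5,"fingers": 255},
    {"wx": 0,"wy": 0,"wz": 0,"dx": 0,"dy": 0,"dz": 0,"fingers": 255},
    {"wx": 0,"wy": 0,"wz": 0,"dx": 0,"dy": 0,"dz": 0,"fingers": 255},
  ],
)

```text
t: 11.78
tool_pos: [0.6048, -0.0614, 0.1174]
orientation: [0.209, -3.134, 0.005]
force: [1.1, 0.9, 0.3]
opening: 0.0007
```

```bash
python3 st.py
```

```text
t 11.7833 pos [ 0.6048 -0.0614  0.1174] fix [[39.1 56.6]] yaw err 1.5354886520443458 q6 -1.89 op 0.0007074721472095591 z [-0.001 -0.003 -1.   ] F [1.1  0.9  0.28] Ff [-0.7   1.24]
```

Call:
send_rows(
  series=[
    {"wx": 0,"wy": 0,"wz": 0.03,"dx": 0.2,"dy": 0.6,"dz": 0,"fingers": 255},
    {"wx": 0,"wy": 0,"wz": 0,"dx": 0.2,"dy": 0.6,"dz": 0,"fingers": 255},
    {"wx": 0,"wy": 0,"wz": 0,"dx": 0,"dy": 0,"dz": 0,"fingers": 255},
    {"wx": 0,"wy": 0,"wz": 0,"dx": 0,"dy": 0,"dz": 0,"fingers": 255},
  ],
)

```text
t: 12.12
tool_pos: [0.6099, -0.05, 0.1197]
orientation: [-0.255, 3.13, -0.006]
force: [-0.1, -0.8, 0.1]
opening: 0.0004
```

```bash
python3 st.py
```

```text
t 12.1167 pos [ 0.6099 -0.05    0.1197] fix [[28.8 63.6]] yaw err 1.5651275914543816 q6 -1.9 op 0.0004096159305465028 z [ 0.002 -0.004 -1.   ] F [-0.06 -0.78  0.07] Ff [ 0.76 -0.19]
```

Call:
send_rows(
  series=[
    {"wx": 0,"wy": 0,"wz": 0,"dx": 0,"dy": 0,"dz": -0.8,"fingers": 255},
    {"wx": 0,"wy": 0,"wz": 0,"dx": 0,"dy": 0,"dz": -0.8,"fingers": 255},
    {"wx": 0,"wy": 0,"wz": 0,"dx": 0,"dy": 0,"dz": -0.8,"fingers": 255},
    {"wx": 0,"wy": 0,"wz": 0,"dx": 0,"dy": 0,"dz": -0.8,"fingers": 255},
    {"wx": 0,"wy": 0,"wz": 0,"dx": 0,"dy": 0,"dz": -0.8,"fingers": 255},
    {"wx": 0,"wy": 0,"wz": 0,"dx": 0,"dy": 0,"dz": 0,"fingers": 255},
    {"wx": 0,"wy": 0,"wz": 0,"dx": 0,"dy": 0,"dz": 0,"fingers": 255},
  ],
)

```text
t: 12.7
tool_pos: [0.6106, -0.0494, 0.0765]
orientation: [-0.256, 3.127, -0.007]
force: [0.5, -0.4, -0.1]
opening: 0.0008
```

```bash
python3 st.py pics/w11.png wrist
```

```text
t 12.7 pos [ 0.6106 -0.0494  0.0765] fix [[28.4 64.4]] yaw err 1.5659454529231933 q6 -1.9 op 0.0008147671369999368 z [ 0.004 -0.004 -1.   ] F [ 0.46 -0.39 -0.14] Ff [0.46 0.38]
```

View pics/w11.png

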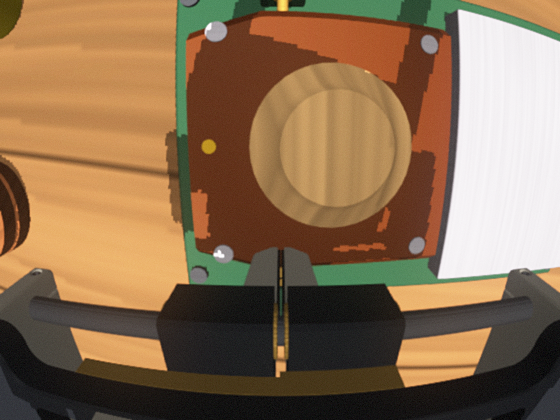

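Call:
send_rows(
  series=[
    {"wx": 0,"wy": 0,"wz": 0,"dx": 0,"dy": 0,"dz": -0.4,"fingers": 255},
    {"wx": 0,"wy": 0,"wz": 0,"dx": 0,"dy": 0,"dz": -0.4,"fingers": 255},
    {"wx": 0,"wy": 0,"wz": 0,"dx": 0,"dy": 0,"dz": -0.3,"fingers": 255},
    {"wx": 0,"wy": 0,"wz": 0,"dx": 0,"dy": 0,"dz": -0.2,"fingers": 255},
    {"wx": 0,"wy": 0,"wz": 0,"dx": 0,"dy": 0,"dz": -0.2,"fingers": 255},
  ],
)

```text
t: 13.17
tool_pos: [0.6113, -0.0497, 0.0613]
orientation: [-0.256, 3.126, -0.008]
force: [0.3, 0.4, 0.0]
opening: 0.0005
```

```bash
python3 st.py
```

```text
t 13.1667 pos [ 0.6113 -0.0497  0.0613] fix [[28.8 65. ]] yaw err 1.5656853103202206 q6 -1.9 op 0.0004830556092385628 z [ 0.006 -0.004 -1.   ] F [0.29 0.37 0.03] Ff [-0.31  0.35]
```

Almost at the surface; nudge in slightly (y) and press in small rows.

Call:
send_rows(
  series=[
    {"wx": 0,"wy": 0,"wz": 0,"dx": -0.1,"dy": 0,"dz": -0.15,"fingers": 255},
    {"wx": 0,"wy": 0,"wz": 0,"dx": 0,"dy": 0,"dz": -0.2,"fingers": 255},
    {"wx": 0,"wy": 0,"wz": 0,"dx": 0,"dy": 0,"dz": -0.2,"fingers": 255},
  ],
)

```text
t: 13.42
tool_pos: [0.6115, -0.05, 0.0566]
orientation: [-0.256, 3.123, -0.009]
force: [-0.5, 0.2, -0.2]
opening: 0.0007
```

```bash
python3 st.py
```

```text
t 13.4167 pos [ 0.6115 -0.05    0.0566] fix [[29.1 65.1]] yaw err 1.5657087466269377 q6 -1.9 op 0.0006777006158397073 z [ 0.008 -0.005 -1.   ] F [-0.49  0.2  -0.16] Ff [-0.28 -0.45]
```

```bash
python3 st.py pics/w12.png wrist; python3 - <<'E'
from h import *
im=robot.read_camera('scene')[:,:,::-1]; cv2.imwrite('pics/scene12.png',cv2.resize(im[160:300,190:370],None,fx=4,fy=4,interpolation=cv2.INTER_CUBIC))
E
```

```text
t 13.4167 pos [ 0.6115 -0.05    0.0566] fix [[29.1 65.1]] yaw err 1.5657087466269377 q6 -1.9 op 0.0006777006158397073 z [ 0.008 -0.005 -1.   ] F [-0.49  0.2  -0.16] Ff [-0.28 -0.45]
```

View pics/w12.png

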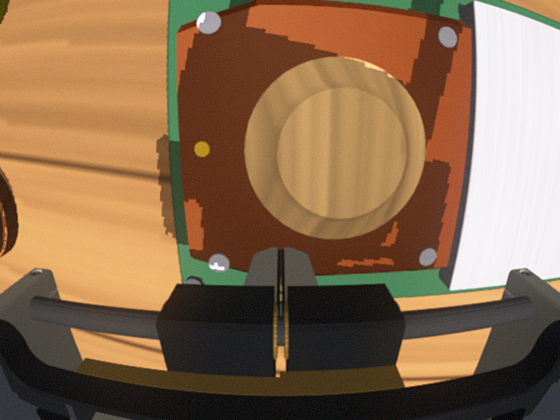

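View pics/scene12.png

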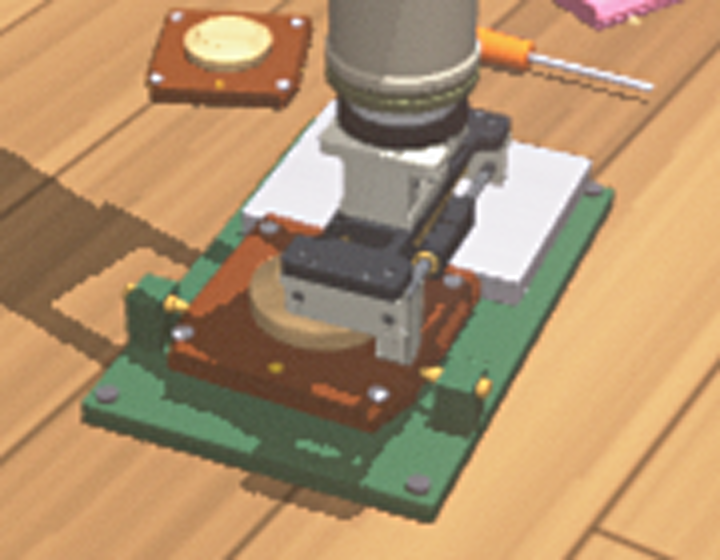

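Call:
send_rows(
  series=[
    {"wx": 0,"wy": 0.004,"wz": 0,"dx": -0.2,"dy": 0,"dz": 0,"fingers": 255},
    {"wx": 0,"wy": 0.004,"wz": 0,"dx": -0.15,"dy": 0,"dz": 0,"fingers": 255},
    {"wx": 0,"wy": 0,"wz": 0,"dx": 0,"dy": 0,"dz": -0.1,"fingers": 255},
    {"wx": 0,"wy": 0,"wz": 0,"dx": 0,"dy": 0,"dz": -0.1,"fingers": 255},
  ],
)

```text
t: 13.85
tool_pos: [0.6069, -0.0498, 0.0542]
orientation: [0.256, -3.129, 0.007]
force: [-4.0, 0.5, 9.3]
opening: 0.0002
```

```bash
python3 st.py
```

```text
t 13.85 pos [ 0.6069 -0.0498  0.0542] fix [[28.1 60.6]] yaw err 1.5657958621936081 q6 -1.9 op 0.00023818005890844713 z [-0.002 -0.005 -1.   ] F [-3.97  0.54  9.27] Ff [-1.19 -3.82]
```

Call:
send_rows(
  series=[
    {"wx": 0,"wy": 0,"wz": 0,"dx": 0,"dy": 0,"dz": -0.15,"fingers": 255},
    {"wx": 0,"wy": 0,"wz": 0,"dx": 0,"dy": 0,"dz": -0.15,"fingers": 255},
  ],
)

```text
t: 14.02
tool_pos: [0.6072, -0.0498, 0.054]
orientation: [0.257, -3.129, 0.007]
force: [-7.9, 0.4, 13.9]
opening: 0.0002
```

```bash
python3 st.py
```

```text
t 14.0167 pos [ 0.6072 -0.0498  0.054 ] fix [[28.2 60.9]] yaw err 1.566002902831927 q6 -1.9 op 0.00017396749425040771 z [-0.002 -0.005 -1.   ] F [-7.86  0.38 13.86] Ff [-1.69 -7.69]
```

Call:
send_rows(
  series=[
    {"wx": 0,"wy": 0,"wz": 0,"dx": 0,"dy": 0,"dz": 0.3,"fingers": 255},
    {"wx": 0,"wy": 0,"wz": 0,"dx": 0,"dy": 0,"dz": 1,"fingers": 255},
    {"wx": 0,"wy": 0,"wz": 0,"dx": 0,"dy": 0,"dz": 2,"fingers": 255},
    {"wx": 0,"wy": 0,"wz": 0,"dx": 0,"dy": 0,"dz": 2,"fingers": 255},
    {"wx": 0,"wy": 0,"wz": 0,"dx": 0,"dy": 0,"dz": 2,"fingers": 255},
    {"wx": 0,"wy": 0,"wz": 0,"dx": 0,"dy": 0,"dz": 2,"fingers": 255},
    {"wx": 0,"wy": 0,"wz": 0,"dx": 0,"dy": 0,"dz": 0,"fingers": 255},
    {"wx": 0,"wy": 0,"wz": 0,"dx": 0,"dy": 0,"dz": 0,"fingers": 255},
  ],
)

```text
t: 14.68
tool_pos: [0.6058, -0.0495, 0.1531]
orientation: [0.257, -3.127, 0.007]
force: [-0.1, -0.3, -0.5]
opening: 0.001
```

```bash
python3 st.py pics/w13.png wrist;  python3 - <<'E'
from h import *
im=robot.read_camera('scene')[:,:,::-1]; cv2.imwrite('pics/scene13.png',cv2.resize(im[180:300,190:350],None,fx=5,fy=5,interpolation=cv2.INTER_CUBIC))
E
```

```text
t 14.6833 pos [ 0.6058 -0.0495  0.1531] fix [[27.6 59.6]] yaw err 1.5660803830665082 q6 -1.9 op 0.0009549215768367236 z [-0.003 -0.005 -1.   ] F [-0.14 -0.28 -0.47] Ff [ 0.25 -0.19]
```

View pics/w13.png

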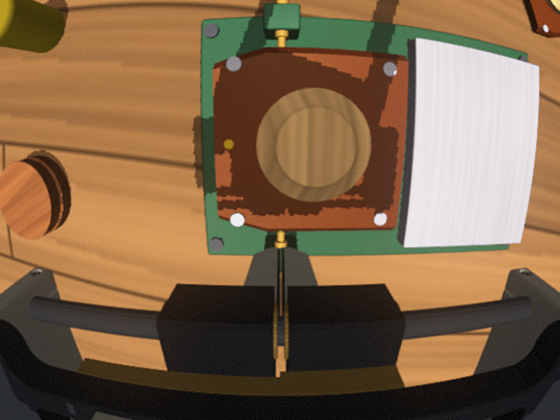

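View pics/scene13.png

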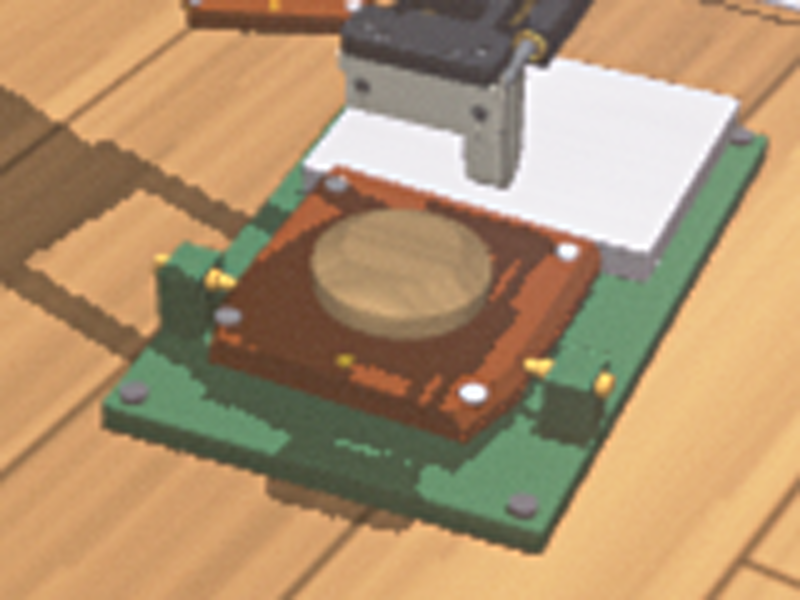

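Call:
send_rows(
  series=[
    {"wx": 0,"wy": 0,"wz": 0,"dx": -1,"dy": -0.17,"dz": 0,"fingers": 255},
    {"wx": 0,"wy": 0,"wz": 0,"dx": -2,"dy": -0.34,"dz": 0,"fingers": 255},
    {"wx": 0,"wy": 0,"wz": 0,"dx": -2,"dy": -0.34,"dz": 0,"fingers": 255},
    {"wx": 0,"wy": 0,"wz": 0,"dx": -2,"dy": -0.34,"dz": 0,"fingers": 255},
    {"wx": 0,"wy": 0,"wz": 0,"dx": -2,"dy": -0.34,"dz": 0,"fingers": 255},
    {"wx": 0,"wy": 0,"wz": 0,"dx": -2,"dy": -0.34,"dz": 0,"fingers": 255},
    {"wx": 0,"wy": 0,"wz": 0,"dx": -1,"dy": -0.17,"dz": 0,"fingers": 255},
    {"wx": 0,"wy": 0,"wz": 0,"dx": 0,"dy": 0,"dz": 0,"fingers": 255},
    {"wx": 0,"wy": 0,"wz": 0,"dx": 0,"dy": 0,"dz": 0,"fingers": 255},
  ],
)

```text
t: 15.53
tool_pos: [0.4737, -0.0685, 0.1387]
orientation: [0.256, -3.109, -0.003]
force: [0.2, 0.4, -0.0]
opening: 0.0004
```

```bash
python3 st.py pics/w14.png wrist
```

```text
t 15.5333 pos [ 0.4737 -0.0685  0.1387] fix [[ 24.2 -73.9]] yaw err 1.5665000000866605 q6 -1.98 op 0.0003502521457906968 z [-0.022 -0.    -1.   ] F [ 0.24  0.42 -0.03] Ff [-0.37  0.3 ]
```

View pics/w14.png

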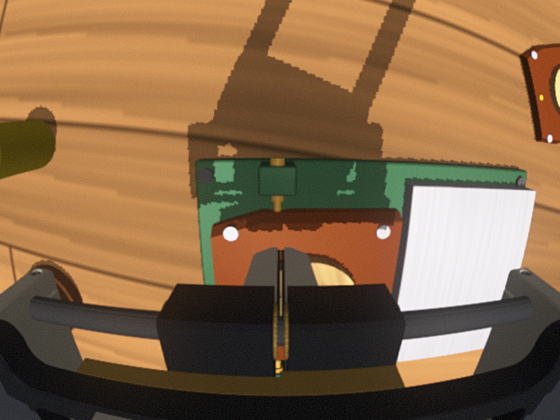

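Call:
send_rows(
  series=[
    {"wx": 0,"wy": -0.011,"wz": 0,"dx": 0.6,"dy": 0,"dz": -0.5,"fingers": 255},
    {"wx": 0,"wy": -0.01,"wz": 0,"dx": 0.6,"dy": 0,"dz": -0.8,"fingers": 255},
    {"wx": 0,"wy": 0,"wz": 0,"dx": 0,"dy": 0,"dz": -0.8,"fingers": 255},
    {"wx": 0,"wy": 0,"wz": 0,"dx": 0,"dy": 0,"dz": -0.8,"fingers": 255},
    {"wx": 0,"wy": 0,"wz": 0,"dx": 0,"dy": 0,"dz": 0,"fingers": 255},
    {"wx": 0,"wy": 0,"wz": 0,"dx": 0,"dy": 0,"dz": 0,"fingers": 255},
  ],
)

```text
t: 16.08
tool_pos: [0.4893, -0.0677, 0.1054]
orientation: [0.26, -3.13, -0.001]
force: [0.0, -0.4, 0.4]
opening: 0.0007
```

```bash
python3 st.py
```

```text
t 16.0833 pos [ 0.4893 -0.0677  0.1054] fix [[ 26.  -58.3]] yaw err 1.567884333194805 q6 -1.98 op 0.000736839271973897 z [-0.001  0.001 -1.   ] F [ 0.03 -0.4   0.37] Ff [ 0.4  -0.03]
```

Call:
send_rows(
  series=[
    {"wx": 0,"wy": 0,"wz": 0,"dx": -0.3,"dy": -0.1,"dz": 0,"fingers": 255},
    {"wx": 0,"wy": 0,"wz": 0,"dx": 0,"dy": 0,"dz": -0.7,"fingers": 255},
    {"wx": 0,"wy": 0,"wz": 0,"dx": 0,"dy": 0,"dz": -0.7,"fingers": 255},
    {"wx": 0,"wy": 0,"wz": 0,"dx": 0,"dy": 0,"dz": -0.7,"fingers": 255},
    {"wx": 0,"wy": 0,"wz": 0,"dx": 0,"dy": 0,"dz": -0.6,"fingers": 255},
    {"wx": 0,"wy": 0,"wz": 0,"dx": 0,"dy": 0,"dz": -0.4,"fingers": 255},
    {"wx": 0,"wy": 0,"wz": 0,"dx": 0,"dy": 0,"dz": 0,"fingers": 255},
    {"wx": 0,"wy": 0,"wz": 0,"dx": 0,"dy": 0,"dz": 0,"fingers": 255},
  ],
)

```text
t: 16.75
tool_pos: [0.4857, -0.0687, 0.071]
orientation: [0.26, -3.13, -0.001]
force: [-0.2, 0.0, 0.8]
opening: 0.0007
```

```bash
python3 st.py
```

```text
t 16.75 pos [ 0.4857 -0.0687  0.071 ] fix [[ 26.4 -62. ]] yaw err 1.5679564828850288 q6 -1.98 op 0.000710479191034688 z [-0.001  0.001 -1.   ] F [-0.18  0.01  0.79] Ff [-0.04 -0.17]
```

Call:
send_rows(
  series=[
    {"wx": 0,"wy": 0,"wz": 0,"dx": 0,"dy": 0,"dz": -0.3,"fingers": 255},
    {"wx": 0,"wy": 0,"wz": 0,"dx": 0,"dy": 0,"dz": -0.3,"fingers": 255},
    {"wx": 0,"wy": 0,"wz": 0,"dx": 0,"dy": 0,"dz": -0.2,"fingers": 255},
    {"wx": 0,"wy": 0,"wz": 0,"dx": 0,"dy": 0,"dz": -0.15,"fingers": 255},
  ],
)

```text
t: 17.08
tool_pos: [0.4865, -0.0689, 0.0615]
orientation: [-0.26, 3.13, 0.001]
force: [0.1, -0.6, 1.6]
opening: 0.0004
```

```bash
python3 st.py
```

```text
t 17.0833 pos [ 0.4865 -0.0689  0.0615] fix [[ 26.7 -61.3]] yaw err 1.5679155325199625 q6 -1.98 op 0.00037165491843559045 z [ 0.  0. -1.] F [ 0.06 -0.56  1.57] Ff [ 0.56 -0.04]
```

Contact beginning near 61.5 mm (this side still high). Press on in small rows.

Call:
send_rows(
  series=[
    {"wx": 0,"wy": 0,"wz": 0,"dx": 0,"dy": 0,"dz": -0.2,"fingers": 255},
    {"wx": 0,"wy": 0,"wz": 0,"dx": 0,"dy": 0,"dz": -0.2,"fingers": 255},
  ],
)

```text
t: 17.25
tool_pos: [0.4865, -0.0692, 0.0578]
orientation: [-0.26, 3.131, -0.0]
force: [-3.4, -2.1, 5.2]
opening: 0.0005
```

```bash
python3 st.py
```

```text
t 17.25 pos [ 0.4865 -0.0692  0.0578] fix [[ 27.  -61.3]] yaw err 1.5680616248948747 q6 -1.98 op 0.0004608925351131121 z [ 0. -0. -1.] F [-3.45 -2.12  5.23] Ff [ 1.51 -3.75]
```

Call:
send_rows(
  series=[
    {"wx": 0,"wy": 0,"wz": 0,"dx": 0,"dy": 0,"dz": -0.2,"fingers": 255},
    {"wx": 0,"wy": 0,"wz": 0,"dx": 0,"dy": 0,"dz": -0.2,"fingers": 255},
  ],
)

```text
t: 17.42
tool_pos: [0.4865, -0.0697, 0.0543]
orientation: [-0.26, 3.131, -0.002]
force: [-7.5, 0.8, 19.7]
opening: 0.0009
```

```bash
python3 st.py
```

```text
t 17.4167 pos [ 0.4865 -0.0697  0.0543] fix [[ 27.5 -61.3]] yaw err 1.5681035037594608 q6 -1.98 op 0.0008894002477511646 z [ 0.    -0.001 -1.   ] F [-7.5   0.83 19.68] Ff [-2.08 -7.26]
```

Call:
send_rows(
  series=[
    {"wx": 0,"wy": 0,"wz": 0,"dx": 0,"dy": 0,"dz": 0.3,"fingers": 255},
    {"wx": 0,"wy": 0,"wz": 0,"dx": 0,"dy": 0,"dz": 1,"fingers": 255},
    {"wx": 0,"wy": 0,"wz": 0,"dx": 0,"dy": 0,"dz": 2,"fingers": 255},
    {"wx": 0,"wy": 0,"wz": 0,"dx": 0,"dy": 0,"dz": 2,"fingers": 255},
    {"wx": 0,"wy": 0,"wz": 0,"dx": 0,"dy": 0,"dz": 2,"fingers": 255},
    {"wx": 0,"wy": 0,"wz": 0,"dx": 0,"dy": 0,"dz": 2,"fingers": 255},
    {"wx": 0,"wy": 0,"wz": 0,"dx": 0,"dy": 0,"dz": 2,"fingers": 255},
    {"wx": 0,"wy": 0,"wz": 0,"dx": 2,"dy": 0.4,"dz": 0,"fingers": 255},
    {"wx": 0,"wy": 0,"wz": 0,"dx": 3,"dy": 0.5,"dz": 0,"fingers": 255},
    {"wx": 0,"wy": 0,"wz": 0,"dx": 3,"dy": 0.5,"dz": 0,"fingers": 255},
    {"wx": 0,"wy": 0,"wz": 0,"dx": 3,"dy": 0.5,"dz": 0,"fingers": 255},
    {"wx": 0,"wy": 0,"wz": 0,"dx": 3,"dy": 0.5,"dz": 0,"fingers": 255},
    {"wx": 0,"wy": 0,"wz": 0,"dx": 0,"dy": 0,"dz": 0,"fingers": 255},
    {"wx": 0,"wy": 0,"wz": 0,"dx": 0,"dy": 0,"dz": 0,"fingers": 255},
    {"wx": 0,"wy": 0,"wz": 0,"dx": 0,"dy": 0,"dz": 0,"fingers": 255},
  ],
)

```text
t: 18.67
tool_pos: [0.6329, -0.0428, 0.1799]
orientation: [-0.259, 3.125, -0.0]
force: [-0.7, 0.1, -0.2]
opening: 0.0003
```

```bash
python3 st.py pics/w15.png wrist;  python3 - <<'E'
from h import *
im=robot.read_camera('scene')[:,:,::-1]; cv2.imwrite('pics/scene15.png',cv2.resize(im[180:300,190:350],None,fx=5,fy=5,interpolation=cv2.INTER_CUBIC))
E
```

```text
t 18.6667 pos [ 0.6329 -0.0428  0.1799] fix [[25.6 87.5]] yaw err 1.567591454476315 q6 -1.89 op 0.0002649715344651783 z [ 0.006  0.    -1.   ] F [-0.71  0.07 -0.22] Ff [-0.19 -0.69]
```

View pics/w15.png

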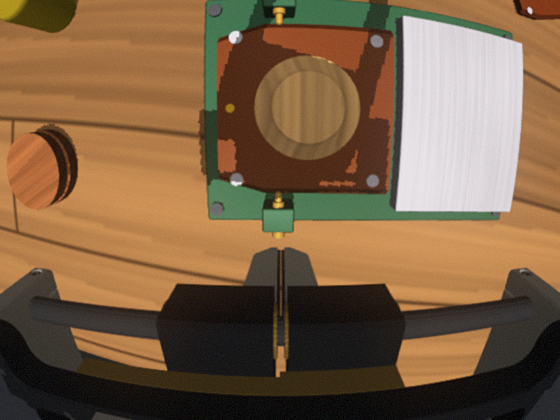

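View pics/scene15.png

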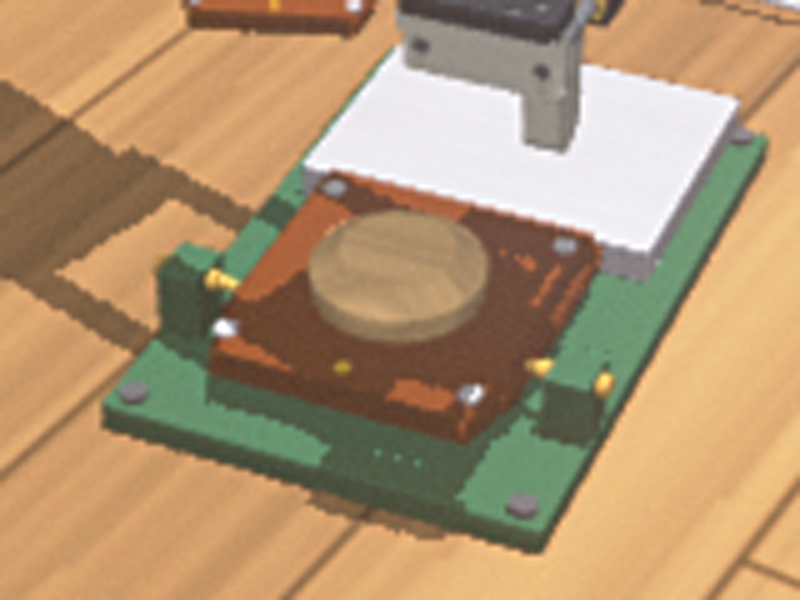

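```bash
python3 - <<'E'
from h import *
F=np.load('fix.npz'); s=np.load('pics/w15.png.npy',allow_pickle=True).item()
def tri(w,sc):
    o1,d1=ray_wrist(s,[w]); o2,d2=ray_fixed('scene',[(np.array(sc)-2)/5+[190,180]])
    d1=d1[0]/np.linalg.norm(d1[0]);d2=d2[0]/np.linalg.norm(d2[0])
    A=np.c_[d1,-d2]; k=np.linalg.lstsq(A,o2-o1,rcond=None)[0]
    p=(o1+k[0]*d1+o2+k[1]*d2)/2
    return tofix(F['Rm'],F['t'],p)[0]*1000,p[2]*1000,np.linalg.norm(A@k-(o2-o1))*1000
for n,w,sc in [('front a',(236.5,180),(471,393.5)),('front b',(235.5,37.5),(225,327.5)),('rear a',(373,181),(565,244.5)),('rear b',(376.5,41.5),(335,187)),('bolt a',(217,209),(523,505)),('bolt b',(214.5,9.5),(133,392))]:
    print(n,*[np.round(x,1) for x in tri(w,sc)])
a=tofix(F['Rm'],F['t'],plane(ray_wrist(s,[(236.5,180),(235.5,37.5),(373,181),(376.5,41.5)]),.056))*1000; print(a.round(1),a.mean(0), 'shelf',(tofix(F['Rm'],F['t'],plane(ray_wrist(s,[(396,210.5),(402,16)]),.04))*1000).round(1))
E
```

```text
front a [64.8 65.8] 57.4 0.9
front b [ 64.1 -64.1] 56.8 0.8
rear a [-60.7  66.6] 58.7 1.5
rear b [-60.4 -62. ] 59.9 0.7
bolt a [ 91.8 103.6] 22.2 0.6
bolt b [  90.1 -104.1] 22.9 0.2
[[ 65.2  65.7]
 [ 64.1 -64. ]
 [-61.1  66.5]
 [-61.5 -63.2]] [1.67938181 1.24096918] shelf [[-93.1 100.2]
 [-93.5 -97.2]]
```

Call:
send_rows(
  series=[
    {"wx": 0,"wy": 0,"wz": -0.115,"dx": -0.75,"dy": 0.58,"dz": 0,"fingers": 255},
    {"wx": 0,"wy": 0,"wz": -0.115,"dx": -0.75,"dy": 0.58,"dz": 0,"fingers": 255},
    {"wx": 0,"wy": 0,"wz": -0.115,"dx": -0.75,"dy": 0.58,"dz": 0,"fingers": 255},
    {"wx": 0,"wy": 0,"wz": -0.115,"dx": -0.75,"dy": 0.58,"dz": 0,"fingers": 255},
    {"wx": 0,"wy": 0,"wz": -0.115,"dx": -0.75,"dy": 0.58,"dz": 0,"fingers": 255},
    {"wx": 0,"wy": 0,"wz": -0.115,"dx": -0.75,"dy": 0.58,"dz": 0,"fingers": 255},
    {"wx": 0,"wy": 0,"wz": -0.115,"dx": -0.75,"dy": 0.58,"dz": 0,"fingers": 255},
    {"wx": 0,"wy": 0,"wz": -0.115,"dx": -0.75,"dy": 0.58,"dz": 0,"fingers": 255},
    {"wx": 0,"wy": 0,"wz": -0.115,"dx": -0.75,"dy": 0.58,"dz": 0,"fingers": 255},
    {"wx": 0,"wy": 0,"wz": -0.115,"dx": -0.75,"dy": 0.58,"dz": 0,"fingers": 255},
    {"wx": 0,"wy": 0,"wz": -0.115,"dx": -0.75,"dy": 0.58,"dz": 0,"fingers": 255},
    {"wx": 0,"wy": 0,"wz": -0.115,"dx": -0.75,"dy": 0.58,"dz": 0,"fingers": 255},
    {"wx": 0,"wy": 0,"wz": -0.115,"dx": -0.75,"dy": 0.58,"dz": 0,"fingers": 255},
    {"wx": 0,"wy": 0,"wz": 0,"dx": 0,"dy": 0,"dz": 0,"fingers": 255},
    {"wx": 0,"wy": 0,"wz": 0,"dx": 0,"dy": 0,"dz": 0,"fingers": 255},
  ],
)

```text
t: 20.02
tool_pos: [0.5192, 0.0302, 0.1905]
orientation: [2.024, 2.381, -0.007]
force: [1.2, 0.5, -0.1]
opening: 0.0005
```

```bash
python3 st.py;  python3 - <<'E'
from h import *
im=robot.read_camera('scene')[:,:,::-1]; cv2.imwrite('pics/scene16.png',cv2.resize(im[190:290,220:340],None,fx=6,fy=6,interpolation=cv2.INTER_CUBIC))
E
```

```text
t 20.0167 pos [0.5192 0.0302 0.1905] fix [[-65.5 -12.4]] yaw err -0.006389604287776657 q6 -0.19 op 0.0004578490153733115 z [ 0.009 -0.014 -1.   ] F [ 1.24  0.5  -0.15] Ff [-0.29  1.31]
```

View pics/scene16.png

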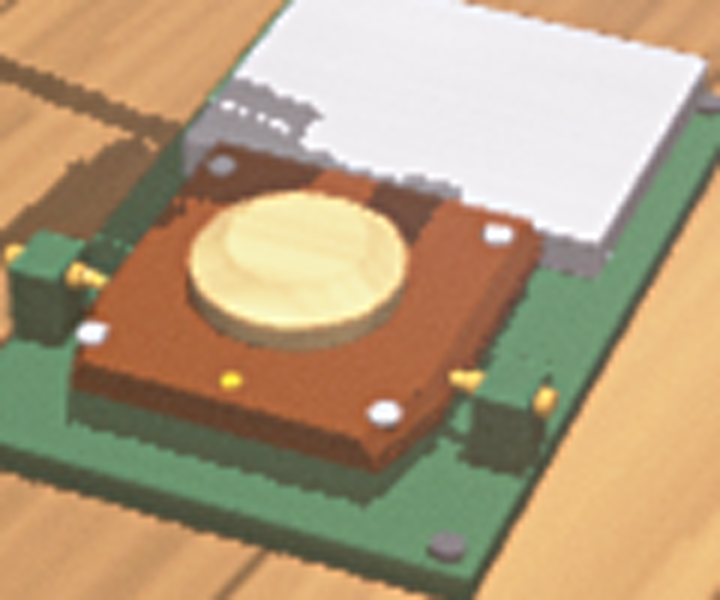

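Call:
send_rows(
  series=[
    {"wx": 0.007,"wy": 0.005,"wz": 0,"dx": 0.6,"dy": 0.15,"dz": 0,"fingers": 255},
    {"wx": 0.007,"wy": 0.004,"wz": 0,"dx": 0.6,"dy": 0.15,"dz": 0,"fingers": 255},
    {"wx": 0,"wy": 0,"wz": 0,"dx": 0,"dy": 0,"dz": -0.8,"fingers": 255},
    {"wx": 0,"wy": 0,"wz": 0,"dx": 0,"dy": 0,"dz": -1,"fingers": 255},
    {"wx": 0,"wy": 0,"wz": 0,"dx": 0,"dy": 0,"dz": -1,"fingers": 255},
    {"wx": 0,"wy": 0,"wz": 0,"dx": 0,"dy": 0,"dz": -1,"fingers": 255},
    {"wx": 0,"wy": 0,"wz": 0,"dx": 0,"dy": 0,"dz": -1,"fingers": 255},
    {"wx": 0,"wy": 0,"wz": 0,"dx": 0,"dy": 0,"dz": -1,"fingers": 255},
    {"wx": 0,"wy": 0,"wz": 0,"dx": 0,"dy": 0,"dz": -1,"fingers": 255},
    {"wx": 0,"wy": 0,"wz": 0,"dx": 0,"dy": 0,"dz": 0,"fingers": 255},
    {"wx": 0,"wy": 0,"wz": 0,"dx": 0,"dy": 0,"dz": 0,"fingers": 255},
  ],
)

```text
t: 20.98
tool_pos: [0.5312, 0.0317, 0.1119]
orientation: [-2.021, -2.399, 0.004]
force: [-0.3, 0.2, 0.1]
opening: 0.0006
```

```bash
python3 st.py
```

```text
t 20.9833 pos [0.5312 0.0317 0.1119] fix [[-64.9  -0.3]] yaw err 0.0024661734272405644 q6 -0.21 op 0.0006040632246110437 z [-0.005  0.001 -1.   ] F [-0.29  0.15  0.11] Ff [-0.2  -0.26]
```

Call:
send_rows(
  series=[
    {"wx": 0,"wy": -0.005,"wz": 0,"dx": 0,"dy": 0.3,"dz": 0,"fingers": 255},
    {"wx": 0,"wy": 0,"wz": 0,"dx": 0,"dy": 0,"dz": -0.7,"fingers": 255},
    {"wx": 0,"wy": 0,"wz": 0,"dx": 0,"dy": 0,"dz": -0.8,"fingers": 255},
    {"wx": 0,"wy": 0,"wz": 0,"dx": 0,"dy": 0,"dz": -0.8,"fingers": 255},
    {"wx": 0,"wy": 0,"wz": 0,"dx": 0,"dy": 0,"dz": -0.8,"fingers": 255},
    {"wx": 0,"wy": 0,"wz": 0,"dx": 0,"dy": 0,"dz": -0.5,"fingers": 255},
    {"wx": 0,"wy": 0,"wz": 0,"dx": 0,"dy": 0,"dz": -0.3,"fingers": 255},
    {"wx": 0,"wy": 0,"wz": 0,"dx": 0,"dy": 0,"dz": 0,"fingers": 255},
    {"wx": 0,"wy": 0,"wz": 0,"dx": 0,"dy": 0,"dz": 0,"fingers": 255},
  ],
)

```text
t: 21.73
tool_pos: [0.5319, 0.0352, 0.0699]
orientation: [2.022, 2.402, 0.004]
force: [0.1, 0.1, -0.5]
opening: 0.0004
```

```bash
python3 st.py
```

```text
t 21.7333 pos [0.5319 0.0352 0.0699] fix [[-68.3   1. ]] yaw err 0.0028630904528371692 q6 -0.2 op 0.0004413554372573529 z [ 0.003  0.001 -1.   ] F [ 0.14  0.08 -0.53] Ff [-0.05  0.15]
```

Call:
send_rows(
  series=[
    {"wx": 0,"wy": 0,"wz": 0,"dx": 0,"dy": 0,"dz": -0.3,"fingers": 255},
    {"wx": 0,"wy": 0,"wz": 0,"dx": 0,"dy": 0,"dz": -0.3,"fingers": 255},
    {"wx": 0,"wy": 0,"wz": 0,"dx": 0,"dy": 0,"dz": -0.2,"fingers": 255},
    {"wx": 0,"wy": 0,"wz": 0,"dx": 0,"dy": 0,"dz": -0.2,"fingers": 255},
    {"wx": 0,"wy": 0,"wz": 0,"dx": 0,"dy": 0,"dz": -0.15,"fingers": 255},
  ],
)

```text
t: 22.15
tool_pos: [0.533, 0.0351, 0.0586]
orientation: [2.021, 2.401, 0.006]
force: [0.4, -0.7, 0.1]
opening: 0.0008
```

```bash
python3 st.py
```

```text
t 22.15 pos [0.533  0.0351 0.0586] fix [[-68.   2.]] yaw err 0.0027613426056944945 q6 -0.2 op 0.0007836188372785385 z [ 0.005  0.001 -1.   ] F [ 0.36 -0.68  0.07] Ff [0.73 0.24]
```

Call:
send_rows(
  series=[
    {"wx": 0,"wy": 0,"wz": 0,"dx": 0,"dy": 0,"dz": -0.15,"fingers": 255},
    {"wx": 0,"wy": 0,"wz": 0,"dx": 0,"dy": 0,"dz": -0.15,"fingers": 255},
    {"wx": 0,"wy": 0,"wz": 0,"dx": 0,"dy": 0,"dz": -0.1,"fingers": 255},
  ],
)

```text
t: 22.4
tool_pos: [0.5331, 0.0351, 0.0547]
orientation: [2.021, 2.401, 0.006]
force: [-4.2, 0.5, 10.6]
opening: 0.0005
```

```bash
python3 st.py
```

```text
t 22.4 pos [0.5331 0.0351 0.0547] fix [[-68.    2.2]] yaw err 0.0027152893343249662 q6 -0.2 op 0.0004672949052616303 z [ 0.005  0.001 -1.   ] F [-4.19  0.48 10.6 ] Ff [-1.17 -4.05]
```

Call:
send_rows(
  series=[
    {"wx": 0,"wy": 0,"wz": 0,"dx": 0,"dy": 0,"dz": 0.3,"fingers": 255},
    {"wx": 0,"wy": 0,"wz": 0,"dx": 0,"dy": 0,"dz": 1,"fingers": 255},
    {"wx": 0,"wy": 0,"wz": 0,"dx": 0,"dy": 0,"dz": 2,"fingers": 255},
    {"wx": 0,"wy": 0,"wz": 0,"dx": 0,"dy": 0,"dz": 3,"fingers": 255},
    {"wx": 0,"wy": 0,"wz": 0,"dx": 0,"dy": 0,"dz": 3,"fingers": 255},
    {"wx": 0,"wy": 0,"wz": 0,"dx": 0,"dy": 0,"dz": 3,"fingers": 255},
    {"wx": 0,"wy": 0,"wz": 0,"dx": 0,"dy": 0,"dz": 2,"fingers": 255},
    {"wx": 0,"wy": 0,"wz": 0,"dx": 0,"dy": 0,"dz": 0,"fingers": 255},
    {"wx": 0,"wy": 0,"wz": 0,"dx": 0,"dy": 0,"dz": 0,"fingers": 255},
    {"wx": 0,"wy": 0,"wz": 0,"dx": 0,"dy": 0,"dz": 0,"fingers": 255},
  ],
)

```text
t: 23.23
tool_pos: [0.5307, 0.0351, 0.2083]
orientation: [2.021, 2.4, 0.007]
force: [-0.6, 0.2, 1.0]
opening: 0.0004
```

```bash
python3 st.py pics/w17.png wrist;  python3 - <<'E'
from h import *
im=robot.read_camera('scene')[:,:,::-1]; b=cv2.resize(im[190:290,220:340],None,fx=6,fy=6,interpolation=cv2.INTER_CUBIC); cv2.imwrite('pics/scene17.png',b)
a=cv2.imread('pics/scene16.png')
for n,(x,y) in dict(fb=(92,332),fa=(384,412),ra=(497,233)).items():
    for I in(a,b):
        g=I[y-14:y+15,x-20:x+21].min(2); m=(g>150); yy,xx=np.nonzero(m); print(n,m.sum(),(xx.mean()+x-20).round(1),(yy.mean()+y-14).round(1))
E
```

```text
t 23.2333 pos [0.5307 0.0351 0.2083] fix [[-68.4  -0.2]] yaw err 0.002745046402374607 q6 -0.2 op 0.0004271522259660564 z [ 0.006  0.001 -1.   ] F [-0.56  0.18  1.05] Ff [-0.27 -0.52]
fb 542 91.3 332.4
fb 527 91.0 331.6
fa 599 384.4 412.2
fa 597 384.5 412.2
ra 486 497.7 233.9
ra 505 497.8 234.6
```

View pics/scene17.png

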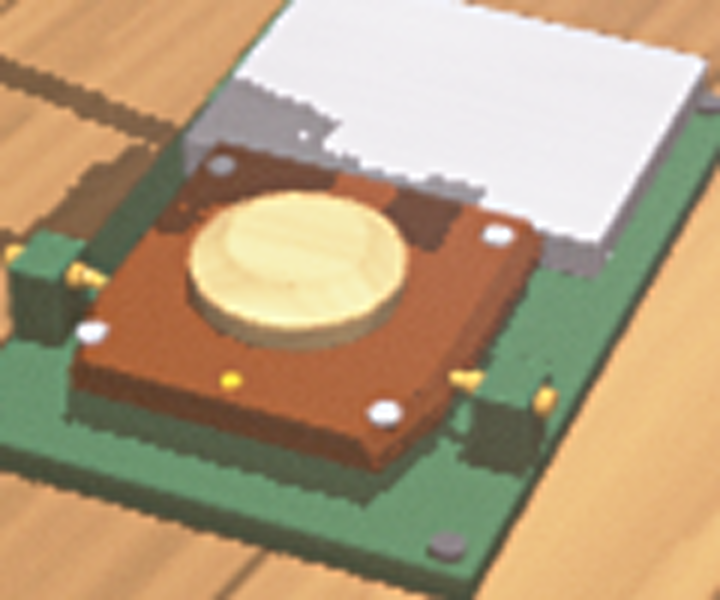

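View pics/w17.png

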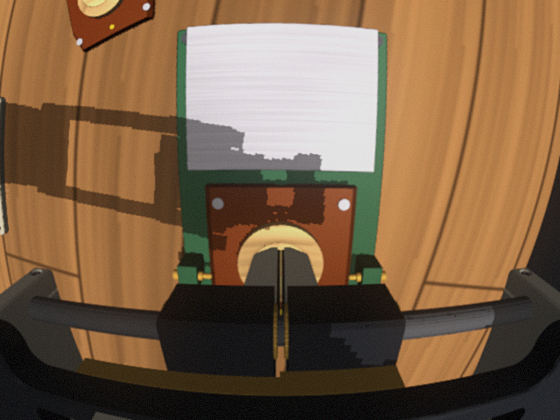

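```bash
python3 -c "
from plant import robot
print(robot.close_job())"
```

```text
the job is handed in; nothing more can be done
None
```

I slid the plate off the shelf, in between the plungers and over the balls, then pressed both sides home. I handed the job in at about 23 s; it reported no verdict, but my last checks say the plate is home.

- **Sliding in:** I pushed the plate's rear edge with the two open fingers, squaring it and shifting it sideways on the way. The highest push force I read was about 12.6 N.
- **Pressing:** I pressed each side with the shut fingers, up to 14 N on the +y side and 20 N on the -y side. Both are above the 6–12 N you gave but well under the 45 N limit. I then pressed the tail with about 11 N as a check.
- **Height and flatness:** The fingers stopped at 54.0 mm, 54.3 mm and 54.7 mm on the two front points and the tail. The expected top at home is 54.8 mm, so the plate is flat within roughly 0.008 rad. I did not see the +y side snap: it first gave resistance already at seated height, and a later picture showed its nose out over the ridge.
- **Position:** The pictures put the plate's centre within about 1 mm of the seat, after correcting a 1.5–2 mm camera offset measured on the shelf edges.
- **What disagreed:** Heights worked out from two camera views showed the tail about 2 mm higher than the front. That method was itself off, so I did the tail press. It also settled the tail by about 0.3 mm, and one front corner appeared to rise by about 0.4 mm; both are close to the picture noise.
- **Left alone:** I never brought the fingers close to the blank, and none of my moves went down near the glue bottle, the discs or the screwdriver. The arm was clear of everything at hand-in.

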